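# Tare the bowl, weigh in the sugar lumps and stand the muddler ready

## Robot

A 7-joint arm with a two-finger parallel gripper is mounted at the origin on a cart in front of the work surface, level with it; the furniture and walls round the work are solid. World frame = base frame: x ahead of the robot, y to its left, z up, the work surface at z = 0. Lengths are in m, angles in rad, forces in N, time in s.
With the tool pointing down it reaches from about 0.425 to 0.875 m from the base axis. Payload 4.7 kg.
Tool frame: the origin (TCP) lies on the centre line of the jaws, within the pads' length; the fingertips stand 14 mm ahead of it and the grasp point (between the pads) lies 5 mm behind it; z points along the fingers, x is the direction in which the jaws open and shut, and the axes are right-handed (so a half turn about z gives the same grasp; the last joint's range is limited). The gripper opens to 87 mm and grips with 3 to 60 N. Pads are 19 mm wide; open, the fingers measure 117 mm over their backs; the gripper's body (75 mm by 190 mm) begins 51 mm behind the grasp point.
Start: joints at [1.16, 0.321, -0.07, 1.45, 0.023, 1.371, -0.057], TCP at [0.268, -0.592, 0.237] pointing down, gripper open.
Joint ranges: [-2.86, 2.86], [-0.3, 2.09], [-1.38, 1.24], [0.06, 2.45], [-1.56, 4.7], [0.09, 2.05], [-2.69, 2.69]. Speed limits (rad/s): [2.57, 2.57, 3.14, 3.14, 3.14, 3.14, 3.14].

## Interface

Orientations are given as a rotation vector (axis times angle).
In Python, from bench import ctrl gives the robot as it stands.
- The arm moves only by the tool drive_tool, never from a script. Its argument "rows" is a list that holds one entry, the list of rows, each a list of 5 numbers: the shift along the tool's x, y, z scaled (see below), then the turn about the tool's z scaled (see below), then the closure in counts, from 0 (fully open) to 255 (shut). In form: [[[dx, dy, dz, spin, jaw], ...]]. A call has 1 to 20 rows; each row is the pose to reach, as a shift and turn from the pose commanded when the call began, along the tool's axes at that moment, turning the shorter way round; what a row does not reach only later rows make up. The controller multiplies each number of a shift by 300 mm and each number of a turn by pi rad. A row lasts 1/8 s, in which the tool goes at most 62.5 mm and 10.7 degrees, less where a joint would pass 70% of its speed; a pose out of reach is approached as far as the arm can. A call with a number of a shift or a turn outside -1 to 1 is refused whole. A call with a gripper value outside its range is refused whole. The fingers move at their own pace and stop on an object; "grip_force" is the grip in N (left out, the last holds). Time passes only in rows, so rows that repeat a pose let the fingers close. It gives the time, the measured TCP pose, the force and the opening at its end, in the units of the state.
- ctrl.get_state(): the state, without advancing time (a new reading comes with each control period).
- ctrl.get_image(name): name is "side" or "top" or "wrist"; returns a dict with "img" (384x512x3 uint8, blue, green, red), "camera_matrix" (3x3 intrinsics, pixels), "R" (3x3) and "t" (3): a world point X has camera coordinates R X + t. Camera axes: x right, y down, z forward; pixel columns grow to the right and rows downward; lengths in m; the calibration is good to about 2 mm. A picture is of the moment at which its call begins. There is no depth.
- ctrl.close_job(): hands the job in, once; it reports no verdict.
The state is a dict: "time": time; "joint_positions": joint angles; "qd": joint speeds; "joint_torque": joint torques, N m; "position": TCP position; "tool_rot": TCP orientation; "ft_force": force on the tool from outside, world axes, zero at the start; "torque": the same for the moment, N m; "grip_width": opening from 0.0 (shut) to 1.0 (fully open).
Only numpy, scipy, OpenCV 4.12 (cv2) and the standard library are available. Lean on these libraries where they do the work, as an engineer would, in place of code of your own. Each camera call takes 0.05 s, during which the arm holds its last target.

## Task

Get the bar ready for muddling: set the empty bowl upright in the middle of the scale's pan, let go of it and press the tare button fully down, and only then put all the sugar lumps into the bowl. Also stand the muddler, foot down, fully home in the blind bore of its black stand: the bore is hidden somewhere on the floor of the stand's mouth, so feel for it with the foot. Leave the bowl on the scale and leave the amber dropper bottle alone.

Things in the scene. Friction and masses are not known exactly. Their poses are not given: they have to be found in the camera images.
- bowl_mid (a point): blue stoneware bowl, round, 50 mm high, outer diameter 120 mm at the rim and 84 mm at the foot, 320 g; wall about 9 mm thick (pinch it at the rim, one finger inside, one outside), inner floor 8 mm above the underside; this point is on its axis, half-way up (25 mm). It starts on the worktop.
- bowl: the same bowl; its origin is the centre of its underside, z axis up out of its mouth; about 100 mm inner diameter at the rim. (Mind the wall shelf over the back of the worktop: it begins 0.62 m ahead of the robot, its underside 0.44 m above the worktop.)
- pan_top (a point): white kitchen scale, 190 mm deep, 160 mm wide, body top 20 mm above the worktop, fixed, slightly yawed; this point is the centre of the upper face of its rigid round steel pan (132 mm diameter, 28 mm above the worktop); x axis towards the back of the scale, y axis to its left. The small display is blank.
- tare_top (a point): the scale's round green tare button (26 mm diameter, grey housing) at its front, on the robot's right; this point is the centre of its upper face, 96 mm in front of the pan's centre and 35 mm to its right; press straight down
- tare (a joint): how far the tare button is down: 0 released, 0.006 m fully down; a spring button, about 4 N fully down; it counts as pressed beyond 0.004
- muddler_mid (a point): bar muddler, 120 mm long, 120 g: the lower 60 mm is a steel rod of 16 mm diameter with a 3 mm bevelled foot, the upper 60 mm a dark wooden grip of 26 mm diameter (take it by the grip); this point is on its axis half-way up, 60 mm from the foot; z axis up along it
- muddler: the same muddler; origin at the centre of its foot, z axis up along it. It starts foot down, upright but loose (it may lean a few degrees), in a 19 mm hole, 35 mm deep, of a fixed light wooden drying block 66 mm square and 40 mm high
- muddler_foot (a point): the centre of the muddler's flat foot (lower end of the steel rod); the same orientation
- stand: muddler stand: a black block 84 mm square and 48 mm high, fixed to the worktop; origin at the centre of its underside. The round mouth in its top face is 44 mm wide and 20 mm deep down to a flat, dark, rigid floor, 28 mm above the worktop.
- stand_mouth (a point): centre of the mouth, level with the stand's top. Somewhere in the mouth's floor is the blind bore for the muddler's foot: 18 mm wide, edge bevelled 1.5 mm, 24 mm deep, its centre up to 10 mm from the mouth's axis, different each time and hard to see: press the foot lightly on the floor and sweep in a spiral until it drops. Fully home, the foot is 44 mm below this point.
- orange_mid (a point): bystander: small amber dosing bottle with a black dropper cap, 48 mm diameter, 142 mm high; this point is half-way up
- lump_0_mid (a point): a brown sugar lump, a rounded block 26 x 22 x 18 mm, 15 g; this point is its centre (half-way up); at the start its 18 mm side is upright, its x axis runs along the 26 mm side and its y axis along the 22 mm side. It starts on a wooden serving board that is 10 mm thick. Absent in some starts.
- lump_0: the same lump; its origin is the centre of its underside
- lump_1_mid (a point): a brown sugar lump, a rounded block 26 x 22 x 18 mm, 15 g; this point is its centre (half-way up); at the start its 18 mm side is upright, its x axis runs along the 26 mm side and its y axis along the 22 mm side. It starts on a wooden serving board that is 10 mm thick. Absent in some starts.
- lump_1: the same lump; its origin is the centre of its underside
- lump_2_mid (a point): a brown sugar lump, a rounded block 26 x 22 x 18 mm, 15 g; this point is its centre (half-way up); at the start its 18 mm side is upright, its x axis runs along the 26 mm side and its y axis along the 22 mm side. It starts on a wooden serving board that is 10 mm thick. Absent in some starts.
- lump_2: the same lump; its origin is the centre of its underside
- lump_3_mid (a point): a brown sugar lump, a rounded block 26 x 22 x 18 mm, 15 g; this point is its centre (half-way up); at the start its 18 mm side is upright, its x axis runs along the 26 mm side and its y axis along the 22 mm side. It starts on a wooden serving board that is 10 mm thick. Absent in some starts.
- lump_3: the same lump; its origin is the centre of its underside
- lump_4_mid (a point): a brown sugar lump, a rounded block 26 x 22 x 18 mm, 15 g; this point is its centre (half-way up); at the start its 18 mm side is upright, its x axis runs along the 26 mm side and its y axis along the 22 mm side. It starts on a wooden serving board that is 10 mm thick. Absent in some starts.
- lump_4: the same lump; its origin is the centre of its underside
- lump_5_mid (a point): a brown sugar lump, a rounded block 26 x 22 x 18 mm, 15 g; this point is its centre (half-way up); at the start its 18 mm side is upright, its x axis runs along the 26 mm side and its y axis along the 22 mm side. It starts on a wooden serving board that is 10 mm thick. Absent in some starts.
- lump_5: the same lump; its origin is the centre of its underside

How it is judged:
By the outcome, as a careful person would: the job done as asked, in the order asked, and still so for the second after the job is handed in, with the robot touching nothing.
Of lump_0, lump_1, lump_2, lump_3, lump_4, lump_5 only 4 to 6 are there at a start; the rules pass over those that are not, and their reading is None.
At some moment in a run one of lump_0, lump_1, lump_2, lump_3, lump_4, lump_5 may be knocked a few centimetres aside while the robot is not near it.
It also fails if it takes over 210 s, if anything falls off the work surface, if the arm or the gripper's body presses on something with over 40 N, if the wrist force passes 120 N, or if a joint passes its speed limit or range.

## Working session

There is one attempt and no reset: what is moved stays moved. The work goes in short steps, Python scripts to look and compute and a tool call to move; the robot and the scene stay as the last step left them, time stands still between calls to the robot, and variables do not carry over. Pictures are saved under pics/ and viewed, and the job is handed in when it is done.

Besides the shell and the picture viewer there is one more tool, called after "Emit:" as name(argument=value, ...) on one line, values as JSON. drive_tool: Moves the arm, as the interface text tells. Its arguments: {"type":"object","properties":{"rows":{"type":"array"},"grip_force":{"type":"number"}},"required":["rows"]}

```bash
ls; mkdir -p pics; python3 - <<'E'
from bench import ctrl
import cv2,numpy as np
s=ctrl.get_state()
for k,v in s.items(): print(k,v)
for n in ["side","top","wrist"]:
    d=ctrl.get_image(n); cv2.imwrite(f"pics/a_{n}.png",d["img"]); print(n,d["camera_matrix"],d["R"],d["t"])
E
```

```text
pics
time 0.0
joint_positions [ 1.16015083  0.32182641 -0.07006675  1.45165971  0.02257597  1.3708291
 -0.05693432]
qd [-0.00164669  0.0006152   0.00010662 -0.00117102  0.00059556 -0.00088314
 -0.00015629]
joint_torque [ 4.46365621e-04 -4.91286278e+01 -4.03846074e-01 -3.12530708e+01
 -6.39531109e-02  4.38610185e-02  1.86804737e-04]
position [ 0.26759085 -0.59177943  0.23546682]
tool_rot [-2.63892224e+00  1.70280049e+00  2.62196420e-03]
ft_force [-0.33265248  0.02207025  0.05574118]
torque [-0.02463065  0.03127184  0.04689719]
grip_width 1.0012139684760464
side [[405.51396704   0.         256.33493467]
 [  0.         405.51396704 195.75552158]
 [  0.           0.           1.        ]] [[-0.88740836 -0.46067835 -0.01678862]
 [-0.28785263  0.58220358 -0.76038139]
 [ 0.36006564 -0.66993615 -0.6492598 ]] [0.37974308 0.20473239 1.14638449]
top [[347.43008522   0.         257.09927268]
 [  0.         347.43008522 195.00187159]
 [  0.           0.           1.        ]] [[ 0.00167027 -0.99999113  0.00386572]
 [-0.99470885 -0.00205851 -0.10271349]
 [ 0.10272053 -0.0036737  -0.99470347]] [-0.04523293  0.4626698   0.97527626]
wrist [[275.52620715   0.         253.35204719]
 [  0.         275.52620715 197.11592245]
 [  0.           0.           1.        ]] [[ 0.41178553 -0.9112772  -0.00255562]
 [-0.8833972  -0.39987248  0.24435914]
 [-0.22370083 -0.09836593 -0.96968143]] [-0.65032469 -0.03021826  0.38933755]
```

View pics/a_top.png

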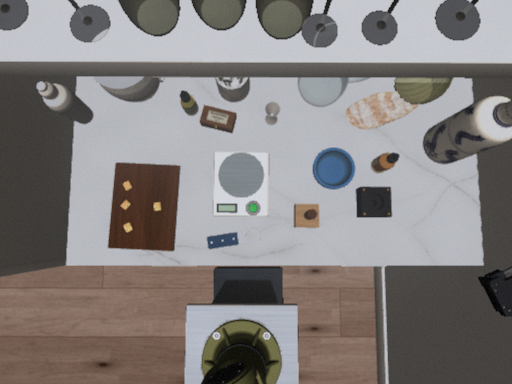

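View pics/a_side.png

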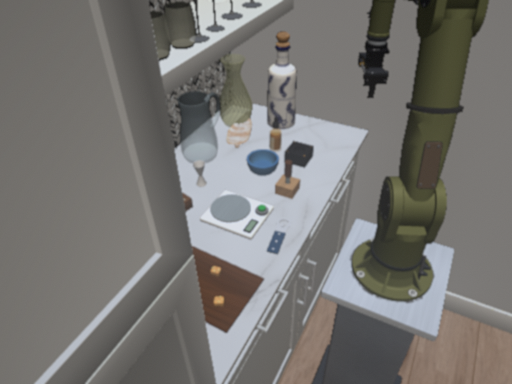

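View pics/a_wrist.png

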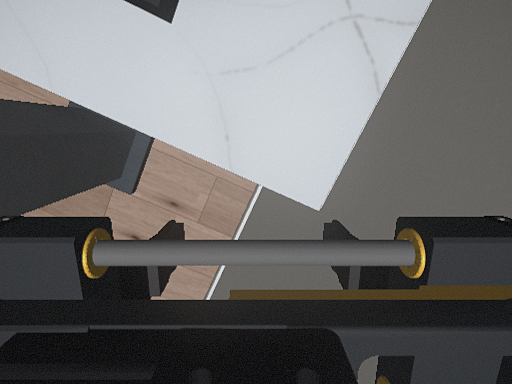

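```bash
cat > h.py <<'E'
import cv2,numpy as np
from scipy.spatial.transform import Rotation as Ro
from bench import ctrl
def get(n,name=None):
    d=ctrl.get_image(n)
    if name: cv2.imwrite(f"pics/{name}.png",d["img"])
    return d
def ray(d,u,v):
    K,R,t=d["camera_matrix"],d["R"],d["t"]
    o=-R.T@t; r=R.T@np.linalg.solve(K,[u,v,1.]); return o,r
def onz(d,u,v,z):
    o,r=ray(d,u,v); return o+r*(z-o[2])/r[2]
def proj(d,X):
    p=d["camera_matrix"]@(d["R"]@np.asarray(X,float)+d["t"]); return p[:2]/p[2]
def tri(obs):
    A=np.zeros((3,3));b=np.zeros(3)
    for d,u,v in obs:
        o,r=ray(d,u,v); r=r/np.linalg.norm(r); P=np.eye(3)-np.outer(r,r); A+=P;b+=P@o
    return np.linalg.solve(A,b)
def blobs(mask,amin=10):
    n,l,s,c=cv2.connectedComponentsWithStats(mask.astype(np.uint8))
    return [(c[i],s[i]) for i in range(1,n) if s[i][4]>=amin]
def plan(target,rotz=None):
    """shift numbers in tool units for a TCP target; from measured pose"""
    s=ctrl.get_state(); R=Ro.from_rotvec(s["tool_rot"]).as_matrix()
    return R.T@(np.asarray(target)-s["position"])/0.3
def crop(d,x0,y0,x1,y1,f,name):
    cv2.imwrite(f"pics/{name}.png",cv2.resize(d["img"][y0:y1,x0:x1],None,fx=f,fy=f,interpolation=cv2.INTER_CUBIC))
E
python3 - <<'E'
from h import *
d=get("top"); s=get("side")
print(-d["R"].T@d["t"])
crop(d,100,150,270,260,4.5,"b_l"); crop(d,270,130,410,240,5,"b_r")
crop(s,170,120,330,320,3,"b_s")
hsv=cv2.cvtColor(d["img"],cv2.COLOR_BGR2HSV)
b=cv2.inRange(hsv,(8,100,150),(28,255,255))
for c,st in blobs(b,8): print("orange",c,st,onz(d,*c,0.028))
bl=cv2.inRange(hsv,(100,110,30),(120,255,255))
for c,st in blobs(bl,80): print("blue",c,st,onz(d,*c,0.05))
g=cv2.inRange(hsv,(45,100,60),(85,255,255))
for c,st in blobs(g,8): print("green",c,st,onz(d,*c,0.026))
E
```

```text
[ 0.3601164  -0.04069724  1.01780797]
orange [126.88679245 185.18867925] [123 181   9   9  53] [0.48985526 0.32918477 0.028     ]
orange [125.07692308 204.48076923] [121 200   9  10  52] [0.43437597 0.33211374 0.028     ]
orange [157.11904762 205.95238095] [154 202   7   9  42] [0.43034844 0.24070396 0.028     ]
orange [306.59615385 206.73076923] [296 205  22   5  52] [ 0.4289512  -0.18575996  0.028     ]
orange [305.79347826 221.77173913] [296 214  22  13  92] [ 0.38610551 -0.18292097  0.028     ]
orange [127.55555556 226.71111111] [124 223   8   9  45] [0.37125233 0.32253494 0.028     ]
blue [332.07024793 169.04235537] [313 148  41  40 968] [ 0.53421314 -0.2559137   0.05      ]
blue [219.30701754 242.14912281] [208 236  29  12 114] [0.32899695 0.05983976 0.05      ]
green [252.43396226 207.45283019] [249 204   8   8  53] [ 0.42672169 -0.03108104  0.026     ]
```

View pics/b_l.png

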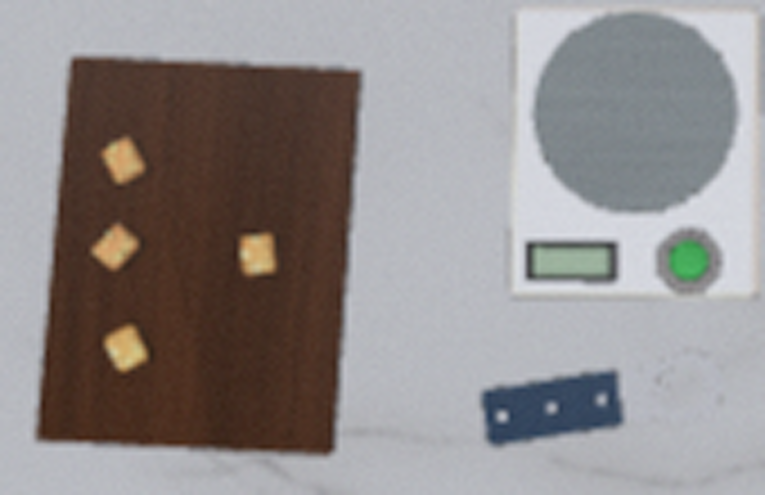

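View pics/b_r.png

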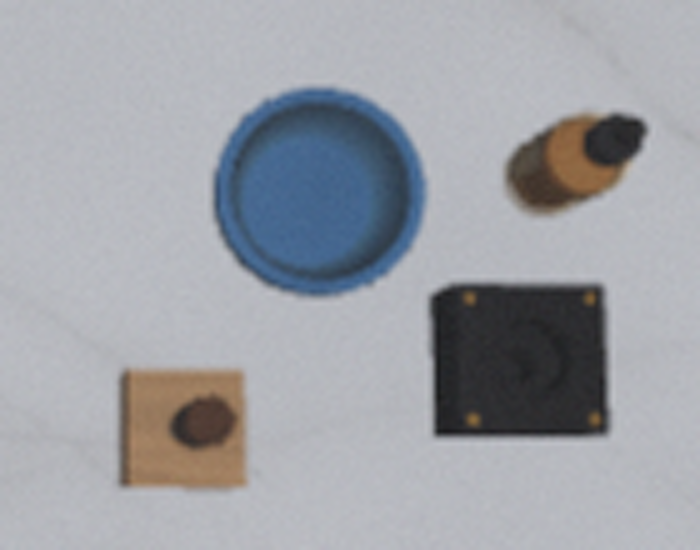

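View pics/b_s.png

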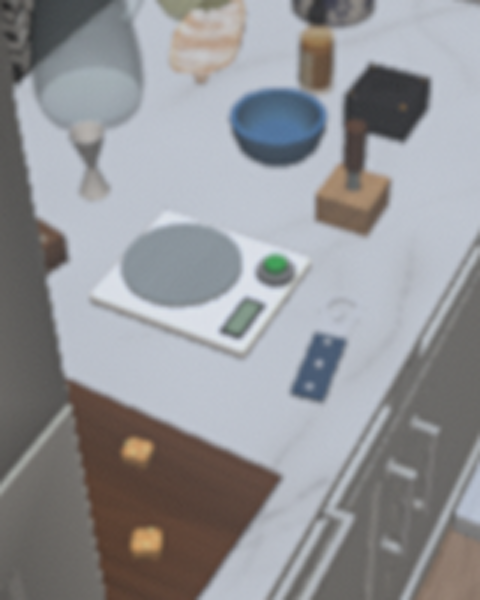

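```bash
python3 - <<'E'
from h import *
d=get("top"); s=get("side")
hsv=cv2.cvtColor(d["img"],cv2.COLOR_BGR2HSV)
def fit(mask,z,roi):
    m=np.zeros_like(mask); x0,y0,x1,y1=roi; m[y0:y1,x0:x1]=mask[y0:y1,x0:x1]
    c,_=cv2.findContours(m,cv2.RETR_EXTERNAL,cv2.CHAIN_APPROX_NONE); c=max(c,key=cv2.contourArea)
    h=cv2.convexHull(c)[:,0].astype(float)
    c=c[:,0].astype(float)
    P=np.array([onz(d,*q,z)[:2] for q in c])
    A=np.c_[2*P,np.ones(len(P))]; k=np.linalg.lstsq(A,(P**2).sum(1),rcond=None)[0]
    return k[:2],np.sqrt(k[2]+k[0]**2+k[1]**2)
bl=cv2.inRange(hsv,(98,90,20),(125,255,255))
bl=cv2.morphologyEx(bl,cv2.MORPH_CLOSE,np.ones((7,7)))
print("bowl",fit(bl,0.05,(305,140,365,200)))
# pan: darker than white body
g=cv2.cvtColor(d["img"],cv2.COLOR_BGR2GRAY)
pan=cv2.inRange(g,80,165)
pm=np.zeros_like(pan); 
print("pan",fit(pan,0.028,(216,153,267,200)))
print("gray samples",g[175,241],g[160,218])
for c,st in blobs(cv2.inRange(hsv,(45,80,40),(85,255,255)),8): print("green",c,st[4],onz(d,*c,0.026))
# stand bounding
st=cv2.inRange(g,0,60)
roi=np.zeros_like(st); roi[180:222,352:396]=st[180:222,352:396]
# screws
f=cv2.inRange(hsv,(8,90,90),(30,255,255))
for c,q in blobs(f,1):
    if 352<c[0]<396 and 180<c[1]<222: print("screw",c,onz(d,*c,0.048))
# wood block
wd=cv2.inRange(hsv,(5,50,70),(25,255,255)); m=np.zeros_like(wd); m[200:230,290:323]=wd[200:230,290:323]
c,_=cv2.findContours(m,cv2.RETR_EXTERNAL,cv2.CHAIN_APPROX_NONE); c=max(c,key=cv2.contourArea)
r=cv2.minAreaRect(c);print("wood",r,[onz(d,*p,0.04) for p in cv2.boxPoints(r)], onz(d,*r[0],0.04))
E
```

```text
bowl (array([ 0.53785657, -0.25975653]), np.float64(0.05724553346326327))
pan (array([0.52194857, 0.00287867]), np.float64(0.06361723615685104))
gray samples 131 214
green [252.60344828 207.39655172] 58 [ 0.42688379 -0.03156513  0.026     ]
screw [363.5 189.5] [ 0.47645132 -0.34368653  0.048     ]
screw [387.5 189.5] [ 0.47659549 -0.41132628  0.048     ]
screw [364.5 213.5] [ 0.40892423 -0.34447016  0.048     ]
screw [388.5 213.5] [ 0.40904932 -0.41163033  0.048     ]
wood ((306.5, 215.5), (23.0, 23.0), 90.0) [array([ 0.43577653, -0.15134686,  0.04      ]), array([ 0.43590444, -0.21632117,  0.04      ]), array([ 0.37122581, -0.21526392,  0.04      ]), array([ 0.37111526, -0.15073004,  0.04      ])] [ 0.40339559 -0.18340993  0.04      ]
```

```bash
cat >> h.py <<'E'
def go(target,head=None):
    s=ctrl.get_state(); R=Ro.from_rotvec(s["tool_rot"]).as_matrix()
    sh=R.T@(np.asarray(target)-s["position"])/0.3
    h=np.degrees(np.arctan2(R[1,0],R[0,0])); 
    print("t",s["time"],"pos",s["position"].round(4),"head",round(h,2),"tilt",R[:,2].round(4),"j7",s["joint_positions"][6].round(2),"w",round(s["grip_width"],3),"F",np.round(s["ft_force"],1))
    out=list(sh.round(4))
    if head is not None:
        a=[-(head+k-h) for k in (-360,-180,0,180,360)]; a=sorted(a,key=abs)[:2]
        print("spin options",[round(x/180,4) for x in a])
    print("shift",out,"mm",np.linalg.norm(sh)*300)
E
python3 -c "
from h import *
go((0.538,-0.204,0.18),-90)"
```

```text
t 0.35 pos [ 0.2678 -0.5922  0.2363] head -65.66 tilt [-2.e-04  3.e-04 -1.e+00] j7 -0.06 w 0.998 F [-0.2 -0.2  0.7]
spin options [np.float64(0.1352), np.float64(-0.8648)]
shift [np.float64(-0.8076), np.float64(-1.3538), np.float64(0.1879)] mm 476.27363121557886
```

Emit:
drive_tool(rows=[[[-0.4,-0.68,0.09,0.135,140],[-0.4,-0.68,0.09,0.135,140],[-0.4,-0.68,0.09,0.135,140],[-0.4,-0.68,0.09,0.135,140],[-0.4,-0.68,0.09,0.135,140]]])

```text
time: 0.98
position: [0.408, -0.3936, 0.2094]
tool_rot: [-2.231, 2.209, 0.001]
ft_force: [-0.0, -0.5, 0.1]
grip_width: 0.523
```

```bash
python3 -c "
from h import *
go((0.538,-0.204,0.17),-90)"
```

```text
t 0.975 pos [ 0.408  -0.3936  0.2094] head -89.42 tilt [ 0.0011  0.0021 -1.    ] j7 -0.86 w 0.523 F [-0.  -0.5  0.1]
spin options [np.float64(0.0032), np.float64(-0.9968)]
shift [np.float64(-0.6272), np.float64(-0.4395), np.float64(0.1331)] mm 233.2066634480399
```

Emit:
drive_tool(rows=[[[-0.626,-0.43,0.13,0,140],[-0.626,-0.43,0.13,0,140],[-0.626,-0.43,0.13,0,140],[-0.626,-0.43,0.13,0,140],[-0.626,-0.43,0.13,0,140],[-0.626,-0.43,0.13,0,140]]])

```text
time: 1.72
position: [0.5326, -0.2126, 0.1706]
tool_rot: [2.22, -2.221, 0.001]
ft_force: [0.1, -0.5, 0.4]
grip_width: 0.451
```

```bash
python3 - <<'E'
from h import *
go((0.538,-0.204,0.05),-90)
d=get("wrist","c_w"); t=get("top","c_t")
for a in np.arange(0,360,45):
    print(a,proj(d,(0.538+0.06*np.cos(np.radians(a)),-0.26+0.06*np.sin(np.radians(a)),0.05)).round(0))
E
```

```text
t 1.725 pos [ 0.5326 -0.2126  0.1706] head -90.04 tilt [-5.0e-04 -1.1e-03 -1.0e+00] j7 -1.3 w 0.451 F [ 0.1 -0.5  0.4]
spin options [np.float64(-0.0002), np.float64(0.9998)]
shift [np.float64(-0.0292), np.float64(-0.0181), np.float64(0.4018)] mm 120.99261727900623
0 [302. 129.]
45 [257. 147.]
90 [239. 191.]
135 [257. 230.]
180 [297. 246.]
225 [339. 230.]
270 [359. 190.]
315 [345. 147.]
```

View pics/c_w.png

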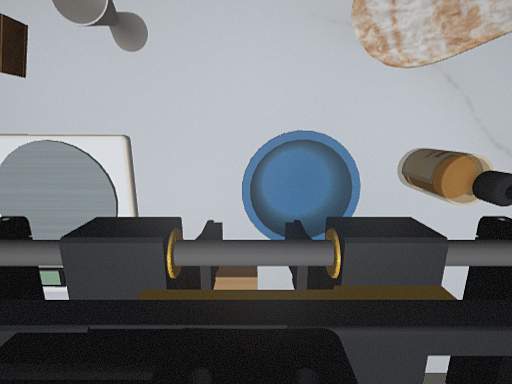

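Emit:
drive_tool(rows=[[[-0.022,-0.018,0.2,0,140],[-0.022,-0.018,0.3,0,140],[-0.022,-0.018,0.3,0,140],[-0.022,-0.018,0.3,0,140]]])

```text
time: 2.33
position: [0.5393, -0.2058, 0.0822]
tool_rot: [-2.22, 2.222, -0.004]
ft_force: [0.9, 0.1, -0.2]
grip_width: 0.449
```

```bash
python3 - <<'E'
from h import *
go((0.538,-0.207,0.046),-90)
E
```

```text
t 2.325 pos [ 0.5393 -0.2058  0.0822] head -90.06 tilt [ 0.0022 -0.0013 -1.    ] j7 -1.34 w 0.449 F [ 0.9  0.1 -0.2]
spin options [np.float64(-0.0003), np.float64(0.9997)]
shift [np.float64(0.0038), np.float64(0.0045), np.float64(0.1205)] mm 36.20725953130961
```

Descend and pinch with growing closure.

Emit:
drive_tool(rows=[[[0.004,0.003,0.12,0,140],[0.004,0.003,0.12,0,140],[0.004,0.003,0.12,0,140],[0.004,0.003,0.12,0,255],[0.004,0.003,0.12,0,255],[0.004,0.003,0.12,0,255],[0.004,0.003,0.12,0,255],[0.004,0.003,0.12,0,255]]], grip_force=35)

```text
time: 3.32
position: [0.5389, -0.2063, 0.0456]
tool_rot: [-2.222, 2.22, -0.005]
ft_force: [1.2, -0.3, 3.4]
grip_width: 0.127
```

```bash
python3 - <<'E'
from h import *
go((0.538,-0.207,0.2),-90)
d=get("side"); crop(d,180,60,360,220,4,"d_s")
get("wrist","d_w")
E
```

```text
t 3.325 pos [ 0.5389 -0.2063  0.0456] head -89.93 tilt [ 0.0026 -0.0018 -1.    ] j7 -1.35 w 0.127 F [ 1.2 -0.3  3.4]
spin options [np.float64(0.0004), np.float64(-0.9996)]
shift [np.float64(0.0032), np.float64(0.0016), np.float64(-0.5148)] mm 154.43124982623954
```

View pics/d_s.png

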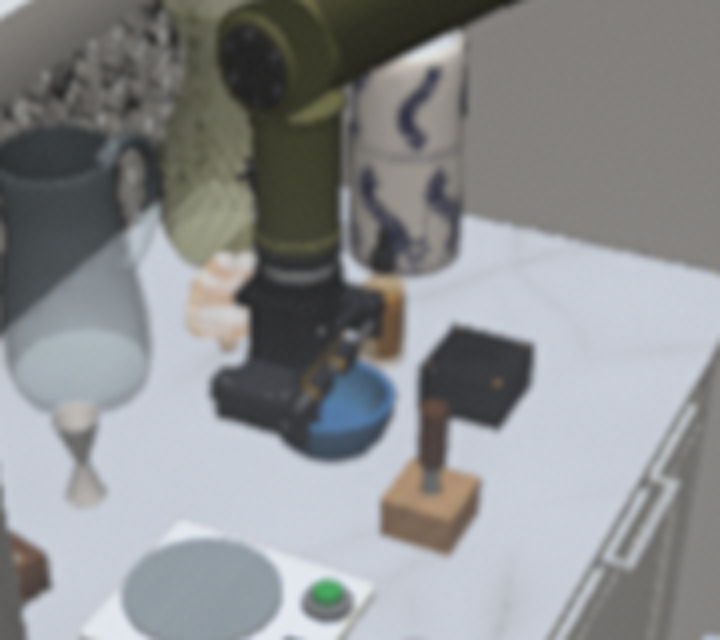

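View pics/d_w.png

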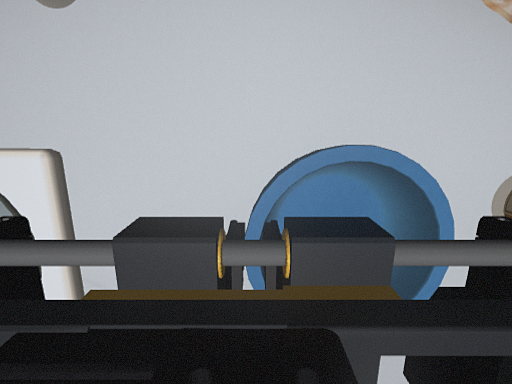

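Bowl wall is between the fingers (width 11 mm). Lift and look.

Emit:
drive_tool(rows=[[[0,0,-0.07,0,255],[0,0,-0.15,0,255],[0,0,-0.22,0,255],[0,0,-0.28,0,255],[0,0,-0.28,0,255]]])

```text
time: 4.05
position: [0.538, -0.2055, 0.1292]
tool_rot: [-2.221, 2.221, -0.001]
ft_force: [0.3, -1.4, -3.8]
grip_width: 0.115
```

```bash
python3 - <<'E'
from h import *
go((0.522,0.057,0.13),-90)
d=get("side"); crop(d,180,60,360,220,4,"e_s")
get("wrist","e_w")
E
```

```text
t 4.05 pos [ 0.538  -0.2055  0.1292] head -89.98 tilt [ 1.1e-03 -2.0e-04 -1.0e+00] j7 -1.32 w 0.115 F [ 0.3 -1.4 -3.8]
spin options [np.float64(0.0001), np.float64(-0.9999)]
shift [np.float64(-0.8751), np.float64(0.0529), np.float64(-0.003)] mm 263.0075888131492
```

View pics/e_s.png

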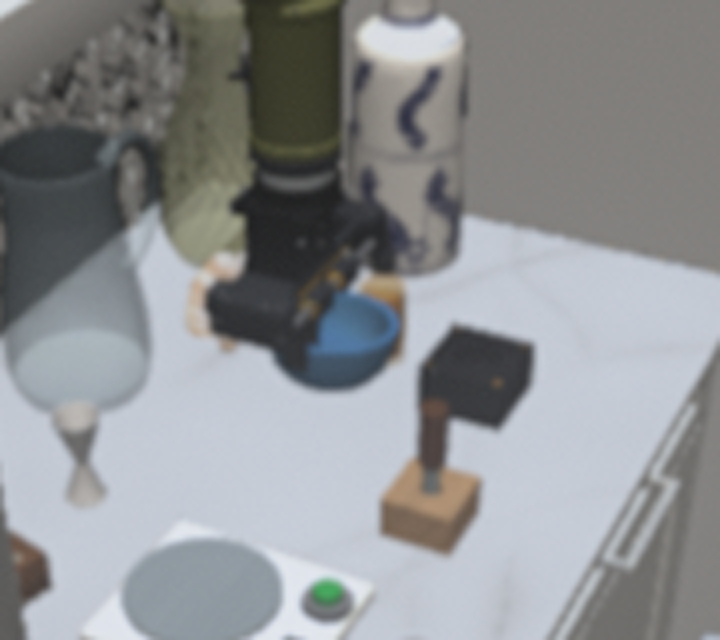

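View pics/e_w.png

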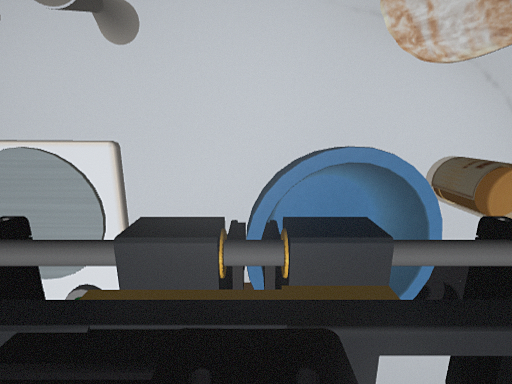

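Emit:
drive_tool(rows=[[[-0.1,0.01,0,0,255],[-0.25,0.02,0,0,255],[-0.4,0.03,0,0,255],[-0.55,0.04,0,0,255],[-0.7,0.053,0,0,255],[-0.8,0.053,0,0,255],[-0.875,0.053,0,0,255],[-0.875,0.053,0,0,255],[-0.875,0.053,0,0,255]]])

```text
time: 5.28
position: [0.5211, 0.0557, 0.1277]
tool_rot: [2.22, -2.221, -0.001]
ft_force: [0.1, 0.0, -3.2]
grip_width: 0.114
```

```bash
python3 - <<'E'
from h import *
go((0.522,0.058,0.08),-90)
d=get("top"); crop(d,190,120,310,240,5,"f_t")
d=get("side"); crop(d,160,80,320,260,3.3,"f_s")
E
```

```text
t 5.275 pos [0.5211 0.0557 0.1277] head -90.02 tilt [-1.6e-03 -8.0e-04 -1.0e+00] j7 -1.8 w 0.114 F [ 0.1  0.  -3.2]
spin options [np.float64(-0.0001), np.float64(0.9999)]
shift [np.float64(-0.0079), np.float64(-0.0032), np.float64(0.159)] mm 47.77099902209463
```

View pics/f_t.png

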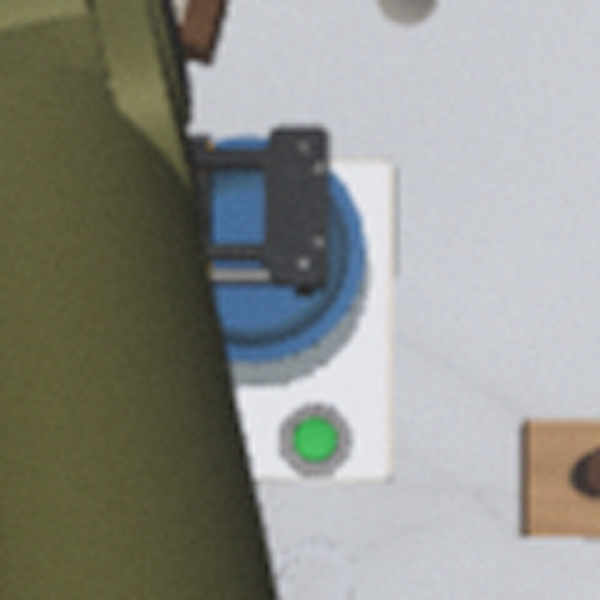

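View pics/f_s.png

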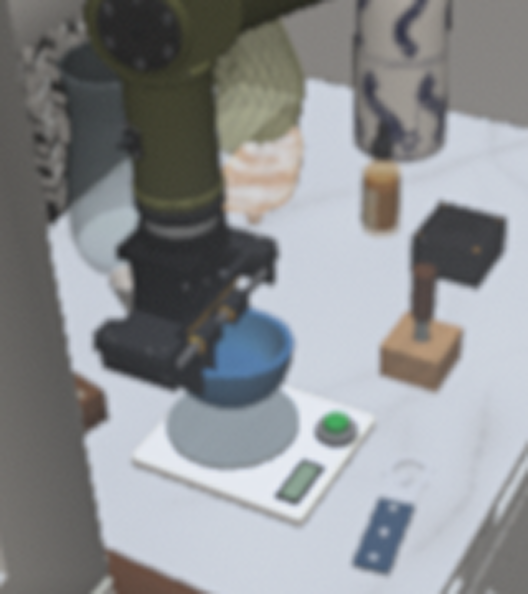

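Emit:
drive_tool(rows=[[[-0.008,-0.003,0.06,0,255],[-0.008,-0.003,0.11,0,255],[-0.008,-0.003,0.13,0,255],[-0.008,-0.003,0.14,0,255],[-0.008,-0.003,0.15,0,255],[-0.008,-0.003,0.15,0,255]]])

```text
time: 6.12
position: [0.5226, 0.0594, 0.0836]
tool_rot: [-2.222, 2.221, -0.0]
ft_force: [0.3, 0.4, -3.2]
grip_width: 0.116
```

Emit:
drive_tool(rows=[[[0,0,0.006,0,255],[0,0,0.012,0,255],[0,0,0.018,0,255],[0,0,0.018,0,255]]])

```text
time: 6.62
position: [0.5232, 0.0605, 0.079]
tool_rot: [-2.222, 2.218, -0.001]
ft_force: [-0.3, 3.4, 4.1]
grip_width: 0.115
```

Emit:
drive_tool(rows=[[[0.005,0,0.006,0,255],[0.005,0,0.01,0,255],[0.005,0,0.01,0,200],[0.005,0,0.01,0,170],[0.005,0,0.01,0,160],[0.005,0,0.01,0,160]]])

```text
time: 7.38
position: [0.5223, 0.0571, 0.0749]
tool_rot: [2.221, -2.221, 0.0]
ft_force: [0.1, 0.7, -0.8]
grip_width: 0.363
```

```bash
python3 - <<'E'
from h import *
go((0.522,0.058,0.18),-90)
E
```

```text
t 7.375 pos [0.5223 0.0571 0.0749] head -90.0 tilt [-5.e-04 -7.e-04 -1.e+00] j7 -1.84 w 0.363 F [ 0.1  0.7 -0.8]
spin options [np.float64(-0.0), np.float64(1.0)]
shift [np.float64(-0.0029), np.float64(0.0012), np.float64(-0.3504)] mm 105.13163226273745
```

Emit:
drive_tool(rows=[[[0,0,-0.1,0,150],[0,0,-0.2,0,150],[0,0,-0.35,0,150],[0.1,0.3,-0.35,0,255],[0.28,0.32,-0.35,0,255],[0.28,0.32,-0.35,0,255],[0.28,0.32,-0.35,0,255]]])

```text
time: 8.25
position: [0.4266, -0.0269, 0.1803]
tool_rot: [-2.22, 2.223, -0.001]
ft_force: [0.5, 0.9, -0.2]
grip_width: 0.057
```

```bash
python3 - <<'E'
from h import *
go((0.428,-0.0315,0.06),-90)
d=get("wrist","g_w")
for a in np.arange(0,360,45):
    print(a,proj(d,(0.522+0.066*np.cos(np.radians(a)),0.003+0.066*np.sin(np.radians(a)),0.028)).round(0),proj(d,(0.522+0.06*np.cos(np.radians(a)),0.003+0.06*np.sin(np.radians(a)),0.078)).round(0))
d=get("top"); crop(d,190,120,310,240,5,"g_t")
d=get("side"); crop(d,160,80,320,260,3.3,"g_s")
E
```

```text
t 8.25 pos [ 0.4266 -0.0269  0.1803] head -90.09 tilt [ 7.e-04 -3.e-04 -1.e+00] j7 -1.52 w 0.057 F [ 0.5  0.9 -0.2]
spin options [np.float64(-0.0005), np.float64(0.9995)]
shift [np.float64(0.0153), np.float64(-0.0046), np.float64(0.4011)] mm 120.43413959506582
0 [221.  27.] [214.  13.]
45 [174.  49.] [163.  38.]
90 [159.  99.] [146.  93.]
135 [180. 145.] [170. 143.]
180 [224. 163.] [219. 163.]
225 [268. 145.] [266. 143.]
270 [287.  99.] [287.  93.]
315 [269.  49.] [267.  37.]
```

View pics/g_w.png

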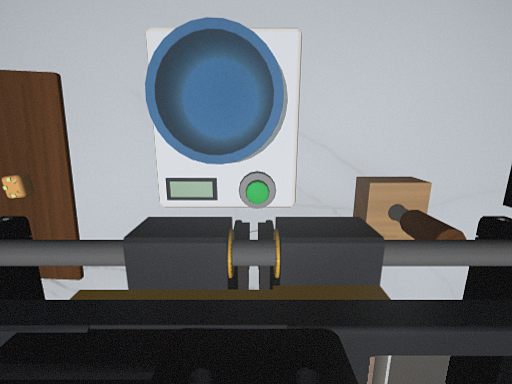

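View pics/g_t.png

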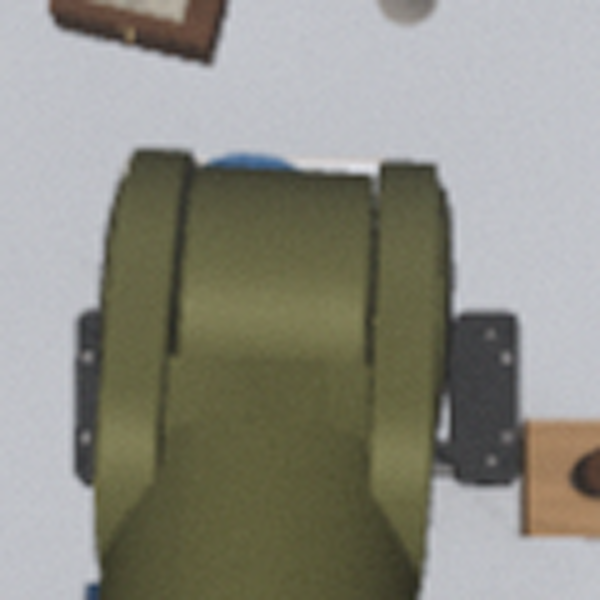

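View pics/g_s.png

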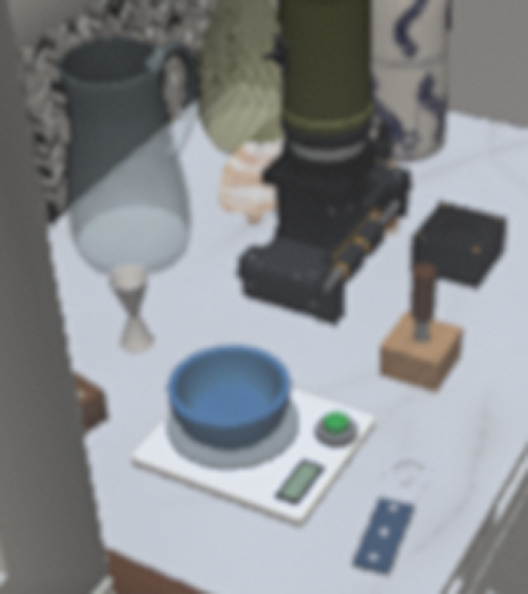

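```bash
python3 - <<'E'
from h import *
go((0.427,-0.032,0.06),-90)
d=get("wrist")
hsv=cv2.cvtColor(d["img"],cv2.COLOR_BGR2HSV)
m=cv2.inRange(hsv,(45,100,60),(85,255,255))
for c,st in blobs(m,50): print(c,st,onz(d,*c,0.026))
E
```

```text
t 8.4 pos [ 0.4273 -0.0249  0.1802] head -89.84 tilt [ 2.e-04  5.e-04 -1.e+00] j7 -1.52 w 0.014 F [-0.   0.3 -1.2]
spin options [np.float64(0.0009), np.float64(-0.9991)]
shift [np.float64(0.0238), np.float64(0.0011), np.float64(0.4006)] mm 120.38759914966633
[259.11471322 192.72069825] [248 182  23  22 401] [ 0.42262564 -0.03278277  0.026     ]
```

Emit:
drive_tool(rows=[[[0.024,0.006,0.15,0,255],[0.024,0.006,0.3,0,255],[0.024,0.006,0.4,0,255],[0.024,0.006,0.42,0,255],[0.024,0.006,0.42,0,255],[0.024,0.006,0.42,0,255]]])

```text
time: 9.2
position: [0.4262, -0.0334, 0.0554]
tool_rot: [-2.221, 2.219, -0.004]
ft_force: [-0.3, 0.1, 0.5]
grip_width: 0.0
```

```bash
python3 - <<'E'
from h import *
go((0.425,-0.032,0.04),-90)
d=get("side"); crop(d,200,140,300,240,5,"h_s")
E
```

```text
t 9.2 pos [ 0.4262 -0.0334  0.0554] head -89.94 tilt [ 2.8e-03 -5.0e-04 -1.0e+00] j7 -1.57 w 0.0 F [-0.3  0.1  0.5]
spin options [np.float64(0.0003), np.float64(-0.9997)]
shift [np.float64(-0.0046), np.float64(0.0041), np.float64(0.0515)] mm 15.545969067345464
```

View pics/h_s.png

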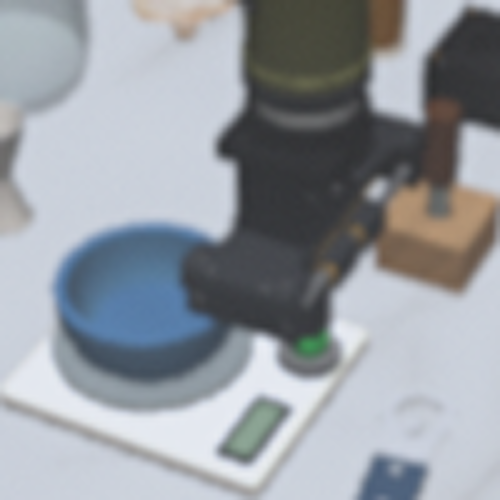

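Emit:
drive_tool(rows=[[[-0.004,0.003,0.008,0,255],[-0.004,0.003,0.016,0,255],[-0.004,0.003,0.024,0,255],[-0.004,0.003,0.032,0,255],[-0.004,0.003,0.038,0,255],[-0.004,0.003,0.038,0,255]]])

```text
time: 10.0
position: [0.4254, -0.0325, 0.0475]
tool_rot: [2.221, -2.22, 0.003]
ft_force: [-13.3, 0.8, 44.5]
grip_width: 0.008
```

Emit:
drive_tool(rows=[[[0,0,-0.02,0,255],[0,0,-0.02,0,255]]])

```text
time: 10.25
position: [0.4251, -0.0325, 0.0497]
tool_rot: [-2.221, 2.22, -0.004]
ft_force: [2.5, -0.8, 2.7]
grip_width: 0.003
```

```bash
python3 - <<'E'
from h import *
go((0.425,-0.032,0.04),-90)
d=get("side"); crop(d,200,140,300,240,6,"i_s"); d=get("wrist","i_w")
E
```

```text
t 10.25 pos [ 0.4251 -0.0325  0.0497] head -89.97 tilt [ 2.9e-03 -7.0e-04 -1.0e+00] j7 -1.58 w 0.003 F [ 2.5 -0.8  2.7]
spin options [np.float64(0.0002), np.float64(-0.9998)]
shift [np.float64(-0.0015), np.float64(0.0004), np.float64(0.0323)] mm 9.708803159287827
```

View pics/i_s.png

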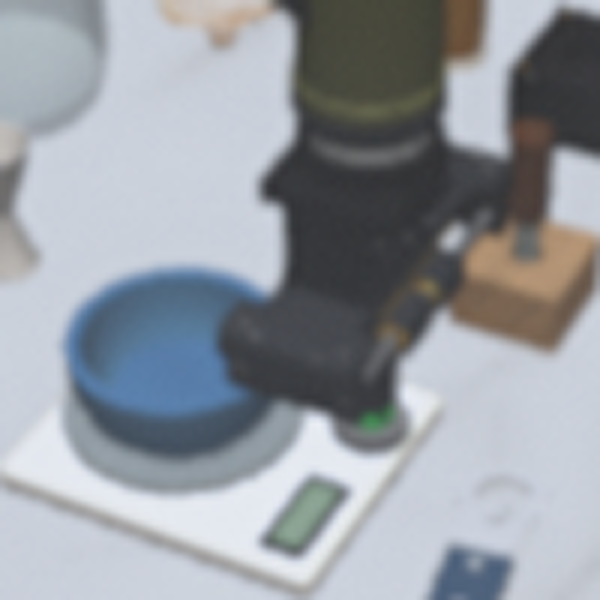

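View pics/i_w.png

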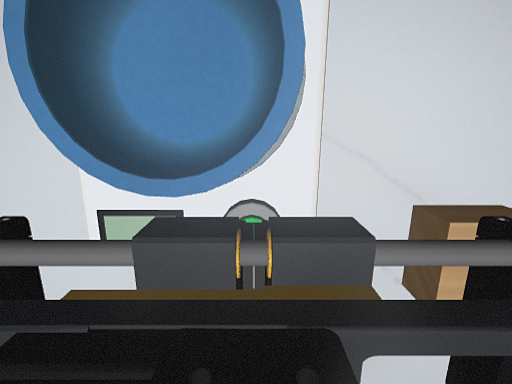

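Emit:
drive_tool(rows=[[[0,0,-0.03,0,255],[0,0,-0.03,0,255],[0,0,-0.03,0,255]]])

```text
time: 10.72
position: [0.4228, -0.0321, 0.0571]
tool_rot: [2.221, -2.22, -0.002]
ft_force: [-0.4, -0.2, -0.3]
grip_width: 0.007
```

Emit:
drive_tool(rows=[[[0,0,0.015,0,255],[0,0,0.023,0,255],[0,0,0.023,0,255]]])

```text
time: 11.1
position: [0.4235, -0.0322, 0.0506]
tool_rot: [2.222, -2.22, -0.001]
ft_force: [-0.5, -0.2, 2.2]
grip_width: 0.004
```

Emit:
drive_tool(rows=[[[0,0,0.005,0,255],[0,0,0.005,0,255]]])

```text
time: 11.35
position: [0.4235, -0.0322, 0.0493]
tool_rot: [2.222, -2.22, -0.001]
ft_force: [-1.8, 0.7, 3.7]
grip_width: 0.005
```

Emit:
drive_tool(rows=[[[0,0,0.005,0,255],[0,0,0.005,0,255]]])

```text
time: 11.6
position: [0.4236, -0.0322, 0.0483]
tool_rot: [2.222, -2.22, -0.001]
ft_force: [-4.1, -0.8, 9.0]
grip_width: 0.002
```

Emit:
drive_tool(rows=[[[0,0,0.005,0,255],[0,0,0.005,0,255]]])

```text
time: 11.85
position: [0.4237, -0.0322, 0.048]
tool_rot: [2.221, -2.22, -0.001]
ft_force: [-8.0, 1.2, 21.1]
grip_width: 0.006
```

Emit:
drive_tool(rows=[[[0,0,-0.05,0,255],[0,0,-0.25,0,255],[0,0,-0.45,0,255],[-0.3,0,-0.5,0,100],[-0.5,0,-0.5,0,100],[-0.6,0,-0.5,0,100],[-0.6,0,-0.5,0,100]]])

```text
time: 12.72
position: [0.4232, 0.1527, 0.1969]
tool_rot: [-2.23, 2.209, 0.0]
ft_force: [0.4, -0.2, -0.1]
grip_width: 0.373
```

```bash
cat >> h.py <<'E'
def lumps(d,z=0.028,ymin=0.15):
    hsv=cv2.cvtColor(d["img"],cv2.COLOR_BGR2HSV)
    m=cv2.inRange(hsv,(8,90,130),(30,255,255)); out=[]
    cs,_=cv2.findContours(m,cv2.RETR_EXTERNAL,cv2.CHAIN_APPROX_NONE)
    for c in cs:
        if cv2.contourArea(c)<15: continue
        M=cv2.moments(c); u,v=M["m10"]/M["m00"],M["m01"]/M["m00"]
        P=np.array([onz(d,*q[0],z)[:2]*1000 for q in c],np.float32)
        p=onz(d,u,v,z)
        if p[1]<ymin: continue
        r=cv2.minAreaRect(P); w,h=r[1]; a=r[2] if w>=h else r[2]+90
        out.append((p[:2],np.round(sorted(r[1]),1),round(a,1))) ; print("px",(round(u,1),round(v,1)),"p",p[:2].round(4),"rectc",np.round(r[0],1),"size",np.round(r[1],1),"long axis head",round(a%180,1))
    return out
E
python3 - <<'E'
from h import *
go((0.43,0.2407,0.1),0)
d=get("top"); crop(d,80,120,270,260,4,"j_t")
lumps(d)
w=get("wrist","j_w"); lumps(w,ymin=-1)
E
```

```text
t 12.725 pos [0.4232 0.1527 0.1969] head -89.47 tilt [ 0.0016  0.0019 -1.    ] j7 -1.91 w 0.373 F [ 0.4 -0.2 -0.1]
spin options [np.float64(-0.497), np.float64(0.503)]
shift [np.float64(-0.2926), np.float64(-0.0248), np.float64(0.3236)] mm 131.08606714272068
px (175.0, 258.0) p [0.331  0.2458] rectc [333.9 245.3] size [ 9.2 58.7] long axis head 179.2
px (331.3, 256.2) p [0.3344 0.0502] rectc [336.2  50.8] size [61.3  9.8] long axis head 1.6
px (175.1, 180.1) p [0.4302 0.2393] rectc [430.  239.7] size [25.6 21.5] long axis head 6.1
px (97.3, 176.1) p [0.4344 0.3293] rectc [434.2 329.3] size [21.3 25.7] long axis head 139.3
px (93.0, 127.4) p [0.4892 0.3269] rectc [489.  326.8] size [25.3 21.8] long axis head 30.6
```

View pics/j_t.png

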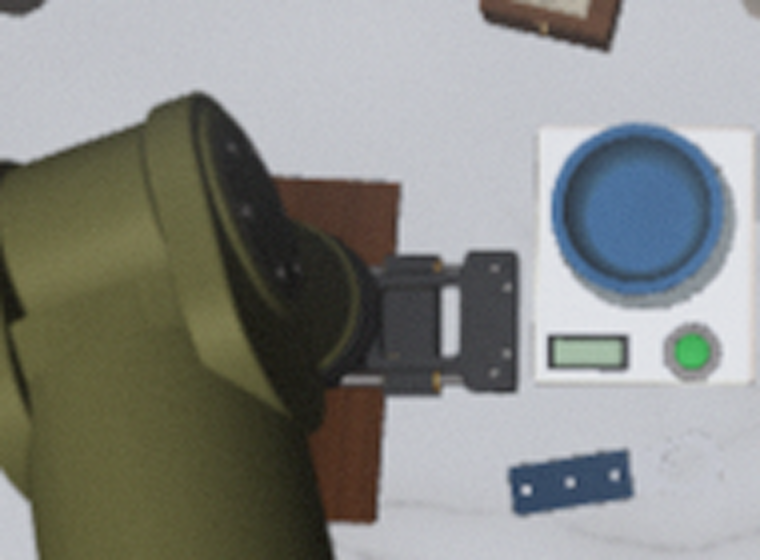

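View pics/j_w.png

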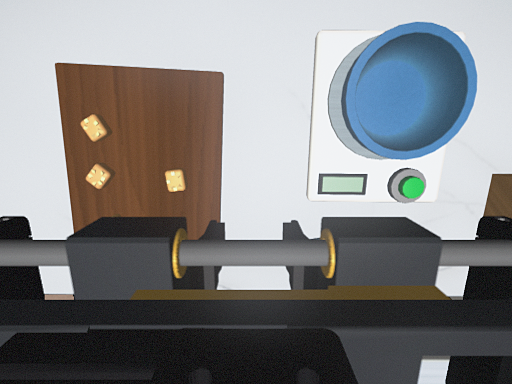

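Emit:
drive_tool(rows=[[[-0.15,-0.024,0.1,-0.03,130],[-0.29,-0.024,0.3,-0.03,130],[-0.29,-0.024,0.4,-0.03,130],[-0.29,-0.024,0.4,-0.03,130],[-0.29,-0.024,0.4,-0.03,130]]])

```text
time: 13.45
position: [0.4322, 0.2335, 0.0774]
tool_rot: [-2.321, 2.116, -0.002]
ft_force: [-0.4, -0.8, 0.7]
grip_width: 0.491
```

```bash
python3 - <<'E'
from h import *
go((0.43,0.2397,0.027),-84)
w=get("wrist","k_w"); lumps(w,ymin=-1)
E
```

```text
t 13.45 pos [0.4322 0.2335 0.0774] head -84.7 tilt [ 1.4e-03 -3.0e-04 -1.0e+00] j7 -2.16 w 0.491 F [-0.4 -0.8  0.7]
spin options [np.float64(-0.0039), np.float64(0.9961)]
shift [np.float64(-0.0213), np.float64(0.0055), np.float64(0.1679)] mm 50.79660920316392
px (342.9, 256.4) p [0.4078 0.1596] rectc [408.9 160.3] size [38.2  6.6] long axis head 7.1
px (163.5, 257.2) p [0.3941 0.2989] rectc [396.1 298.6] size [38.2  5.7] long axis head 4.4
px (241.3, 218.9) p [0.4311 0.241 ] rectc [430.4 241.1] size [24.6 21. ] long axis head 5.4
px (122.2, 202.0) p [0.4361 0.3299] rectc [434.8 330.1] size [20.7 25.5] long axis head 138.5
px (124.1, 128.4) p [0.4895 0.3274] rectc [489.3 327.4] size [25.  21.3] long axis head 30.3
```

View pics/k_w.png

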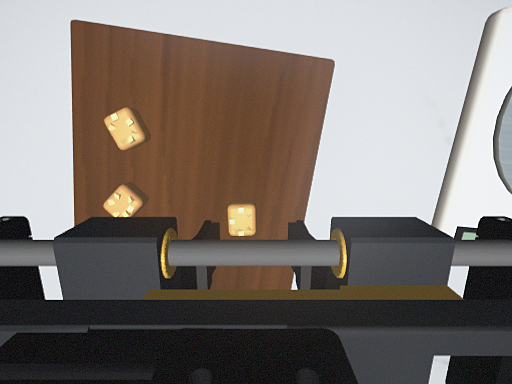

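Emit:
drive_tool(rows=[[[-0.022,0.004,0.1,0,130],[-0.022,0.004,0.165,0,130],[-0.022,0.004,0.165,0,130],[-0.022,0.004,0.165,0,130],[-0.022,0.004,0.165,0,255],[-0.022,0.004,0.165,0,255],[-0.022,0.004,0.165,0,255],[-0.022,0.004,0.165,0,255],[-0.022,0.004,0,0,255],[-0.022,0.004,-0.2,0,255],[-0.022,0.004,-0.2,0,255]]], grip_force=15)

```text
time: 14.88
position: [0.4319, 0.2431, 0.1409]
tool_rot: [-2.319, 2.108, -0.007]
ft_force: [-0.2, -0.7, 0.1]
grip_width: 0.252
```

```bash
python3 - <<'E'
from h import *
go((0.54,0.003,0.13),-90)
w=get("wrist","l_w"); t=get("top"); 
hsv=cv2.cvtColor(t["img"],cv2.COLOR_BGR2HSV)
bl=cv2.inRange(hsv,(98,90,20),(125,255,255)); m=np.zeros_like(bl); m[145:205,205:280]=bl[145:205,205:280]
c,_=cv2.findContours(cv2.morphologyEx(m,cv2.MORPH_CLOSE,np.ones((7,7))),cv2.RETR_EXTERNAL,cv2.CHAIN_APPROX_NONE); c=max(c,key=cv2.contourArea)
P=np.array([onz(t,*q[0],0.078)[:2] for q in c]); k=np.linalg.lstsq(np.c_[2*P,np.ones(len(P))],(P**2).sum(1),rcond=None)[0]; print("bowl",k[:2],np.sqrt(k[2]+k[0]**2+k[1]**2))
E
```

```text
t 14.875 pos [0.4319 0.2431 0.1409] head -84.56 tilt [ 0.0088  0.0026 -1.    ] j7 -2.11 w 0.252 F [-0.2 -0.7  0.1]
spin options [np.float64(0.0302), np.float64(-0.9698)]
shift [np.float64(0.831), np.float64(-0.2823), np.float64(0.0373)] mm 263.5184336691299
bowl [0.52108677 0.00605659] 0.0570938870189064
```

View pics/l_w.png

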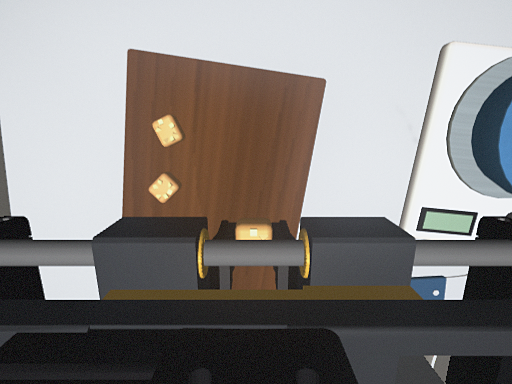

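Emit:
drive_tool(rows=[[[0.2,-0.07,0,0.03,255],[0.4,-0.14,0,0.03,255],[0.6,-0.2,0,0.03,255],[0.75,-0.26,0,0.03,255],[0.82,-0.28,0,0.03,255],[0.82,-0.28,0,0.03,255],[0.82,-0.28,0,0.03,255]]])

```text
time: 15.85
position: [0.5349, 0.0068, 0.1356]
tool_rot: [2.225, -2.217, -0.003]
ft_force: [-0.7, 0.7, -0.2]
grip_width: 0.252
```

```bash
python3 - <<'E'
from h import *
go((0.538,0.006,0.075),-90)
E
```

```text
t 15.85 pos [0.5349 0.0068 0.1356] head -89.79 tilt [-0.0017  0.0012 -1.    ] j7 -1.72 w 0.252 F [-0.7  0.7 -0.2]
spin options [np.float64(0.0012), np.float64(-0.9988)]
shift [np.float64(0.003), np.float64(-0.0107), np.float64(0.2021)] mm 60.71422708062136
```

Emit:
drive_tool(rows=[[[0.005,-0.01,0.1,0,255],[0.005,-0.01,0.2,0,255],[0.005,-0.01,0.215,0,255],[0.005,-0.01,0.215,0,255],[0.005,-0.01,0.215,0,165],[0.005,-0.01,0.215,0,165],[0.005,-0.01,0.215,0,165],[0.005,-0.01,0.1,0,165],[0.005,-0.01,-0.1,0,165],[-0.2,0.05,-0.2,-0.05,130],[-0.5,0.2,-0.2,-0.15,130],[-0.7,0.25,-0.2,-0.272,130],[-0.8,0.25,-0.2,-0.272,130],[-0.8,0.25,-0.2,-0.272,130]]])

```text
time: 17.6
position: [0.4585, 0.2497, 0.1973]
tool_rot: [-2.947, 1.08, -0.0]
ft_force: [0.9, -1.3, 0.7]
grip_width: 0.484
```

```bash
python3 - <<'E'
from h import *
go((0.434,0.3295,0.09),-41)
w=get("wrist","m_w"); lumps(w,ymin=-1)
t=get("top"); crop(t,205,145,280,220,8,"m_t")
E
```

```text
t 17.6 pos [0.4585 0.2497 0.1973] head -40.25 tilt [ 9.0e-04  2.3e-03 -1.0e+00] j7 -1.34 w 0.484 F [ 0.9 -1.3  0.7]
spin options [np.float64(0.0042), np.float64(-0.9958)]
shift [np.float64(-0.2339), np.float64(-0.1493), np.float64(0.358)] mm 135.88671424391663
px (163.7, 256.2) p [0.3146 0.2528] rectc [316.4 253.7] size [61.5  8.5] long axis head 46.6
px (342.8, 255.9) p [0.4863 0.1082] rectc [486.8 110.3] size [62.7 10.5] long axis head 51.6
px (156.3, 186.6) p [0.3709 0.3219] rectc [370.4 321.7] size [26.2 21.1] long axis head 27.8
px (189.8, 145.5) p [0.4338 0.331 ] rectc [433.8 330.8] size [21.2 24.9] long axis head 139.7
px (227.0, 114.2) p [0.4886 0.3291] rectc [488.6 329. ] size [25.6 21.2] long axis head 30.7
```

View pics/m_w.png

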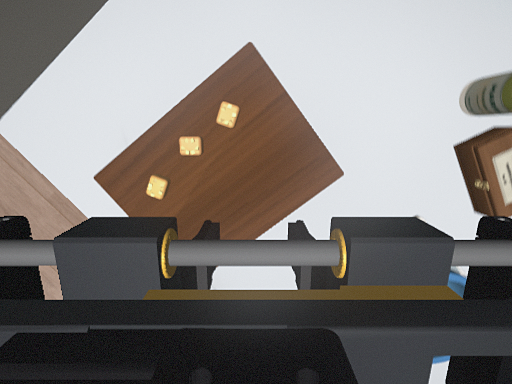

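View pics/m_t.png

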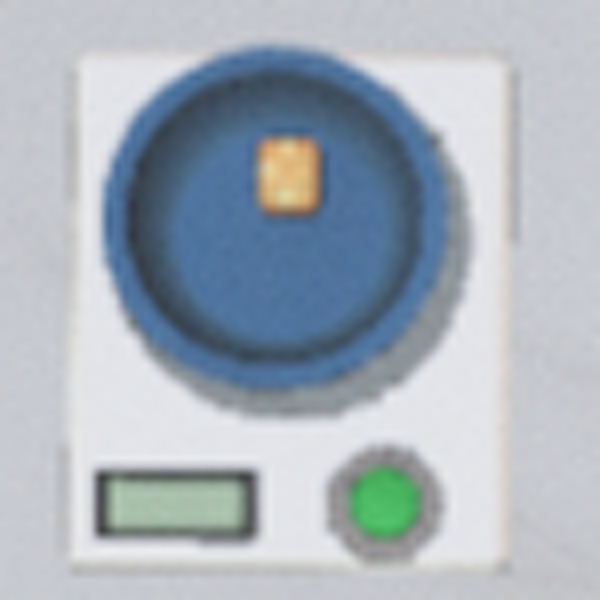

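Emit:
drive_tool(rows=[[[-0.12,-0.08,0.15,0.004,130],[-0.235,-0.15,0.3,0.004,130],[-0.235,-0.15,0.4,0.004,130],[-0.235,-0.15,0.4,0.004,130],[-0.235,-0.15,0.4,0.004,130]]])

```text
time: 18.32
position: [0.4387, 0.3237, 0.0774]
tool_rot: [-2.933, 1.124, -0.002]
ft_force: [0.3, -0.0, 0.5]
grip_width: 0.493
```

```bash
python3 - <<'E'
from h import *
w=get("wrist","n_w"); lumps(w,ymin=-1)
go((0.434,0.330,0.028),-41)
E
```

```text
px (342.9, 256.3) p [0.4699 0.2525] rectc [470.2 253.7] size [38.3  6.6] long axis head 49.9
px (163.6, 256.2) p [0.366 0.346] rectc [367.1 346.5] size [38.3  5.3] long axis head 44.9
px (240.7, 212.2) p [0.435  0.3322] rectc [434.6 332.1] size [21.1 24.8] long axis head 138.0
px (297.8, 166.5) p [0.4887 0.33  ] rectc [488.7 329.6] size [25.1 21.5] long axis head 30.3
t 18.375 pos [0.4389 0.324  0.0779] head -41.91 tilt [ 2.5e-03  6.0e-04 -1.0e+00] j7 -1.65 w 0.491 F [ 0.7 -0.4  0. ]
spin options [np.float64(-0.005), np.float64(0.995)]
shift [np.float64(-0.0258), np.float64(-0.0037), np.float64(0.1662)] mm 50.47343133876309
```

Emit:
drive_tool(rows=[[[-0.026,-0.006,0.1,-0.004,130],[-0.026,-0.006,0.164,-0.004,130],[-0.026,-0.006,0.164,-0.004,130],[-0.026,-0.006,0.164,-0.004,130],[-0.026,-0.006,0.164,-0.004,255],[-0.026,-0.006,0.164,-0.004,255],[-0.026,-0.006,0.164,-0.004,255],[-0.026,-0.006,0.164,-0.004,255],[-0.026,-0.006,0,-0.004,255],[-0.026,-0.006,-0.2,-0.004,255],[-0.026,-0.006,-0.2,-0.004,255]]])

```text
time: 19.75
position: [0.4348, 0.3335, 0.141]
tool_rot: [-2.936, 1.098, -0.009]
ft_force: [-0.2, -0.6, 0.0]
grip_width: 0.295
```

```bash
python3 - <<'E'
from h import *
go((0.506,0.006,0.14),-90)
w=get("wrist","o_w")
E
```

```text
t 19.75 pos [0.4348 0.3335 0.141 ] head -41.0 tilt [ 0.0079  0.0044 -1.    ] j7 -1.6 w 0.295 F [-0.2 -0.6  0. ]
spin options [np.float64(0.2722), np.float64(-0.7278)]
shift [np.float64(0.8951), np.float64(0.6683), np.float64(0.0003)] mm 335.12812804132705
```

View pics/o_w.png

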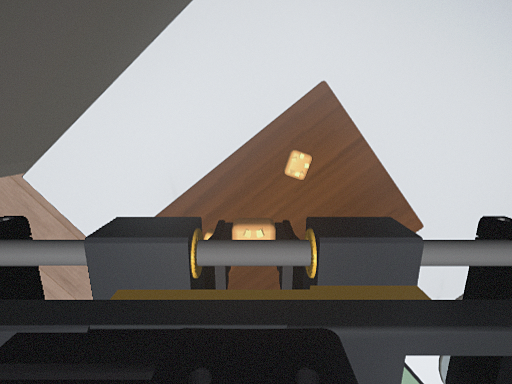

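Emit:
drive_tool(rows=[[[0.2,0.15,0,0.05,255],[0.36,0.27,0,0.1,255],[0.52,0.39,0,0.15,255],[0.68,0.51,0,0.2,255],[0.82,0.61,0,0.25,255],[0.89,0.665,0,0.272,255],[0.89,0.665,0,0.272,255],[0.89,0.665,0,0.272,255]]])

```text
time: 20.8
position: [0.5024, 0.0075, 0.1357]
tool_rot: [2.226, -2.217, -0.003]
ft_force: [0.3, -0.1, -0.2]
grip_width: 0.293
```

```bash
python3 - <<'E'
from h import *
go((0.504,0.006,0.073),-90)
E
```

```text
t 20.8 pos [0.5024 0.0075 0.1357] head -89.75 tilt [-0.0014  0.0012 -1.    ] j7 -1.7 w 0.293 F [ 0.3 -0.1 -0.2]
spin options [np.float64(0.0014), np.float64(-0.9986)]
shift [np.float64(0.0053), np.float64(-0.0055), np.float64(0.2089)] mm 62.71618796527559
```

Emit:
drive_tool(rows=[[[0.005,-0.005,0.1,0,255],[0.005,-0.005,0.2,0,255],[0.005,-0.005,0.21,0,255],[0.005,-0.005,0.21,0,255],[0.005,-0.005,0.21,0,155],[0.005,-0.005,0.21,0,155],[0.005,-0.005,0.21,0,155],[0.005,-0.005,0.1,0,155],[0.005,-0.005,-0.1,0,155],[-0.2,0.02,-0.1,-0.05,130],[-0.4,0.04,-0.1,-0.1,130],[-0.6,0.04,-0.1,-0.17,130],[-0.8,0.04,-0.1,-0.17,130],[-0.98,0.04,-0.1,-0.17,130],[-0.98,0.04,-0.1,-0.17,130],[-0.98,0.04,-0.1,-0.17,130]]])

```text
time: 22.8
position: [0.491, 0.2986, 0.1661]
tool_rot: [2.728, -1.555, 0.0]
ft_force: [0.6, -0.1, -0.6]
grip_width: 0.489
```

```bash
python3 - <<'E'
from h import *
w=get("wrist","p_w"); lumps(w,ymin=-1)
go((0.489,0.3285,0.08),-59.4)
t=get("top"); crop(t,205,145,280,220,8,"p_t")
E
```

```text
px (343.0, 256.5) p [0.4779 0.1715] rectc [478.7 172.8] size [54.2  9.1] long axis head 31.4
px (163.4, 257.5) p [0.3733 0.3458] rectc [375.9 346.7] size [54.4  6.6] long axis head 27.4
px (226.6, 177.6) p [0.4899 0.329 ] rectc [489.7 329.1] size [24.7 20. ] long axis head 29.7
t 22.85 pos [0.4914 0.2976 0.1661] head -59.47 tilt [-0.     -0.0014 -1.    ] j7 -1.81 w 0.49 F [ 0.1 -1.2  0.2]
spin options [np.float64(-0.0004), np.float64(0.9996)]
shift [np.float64(-0.0932), np.float64(-0.0455), np.float64(0.2868)] mm 91.48822542861735
```

View pics/p_t.png

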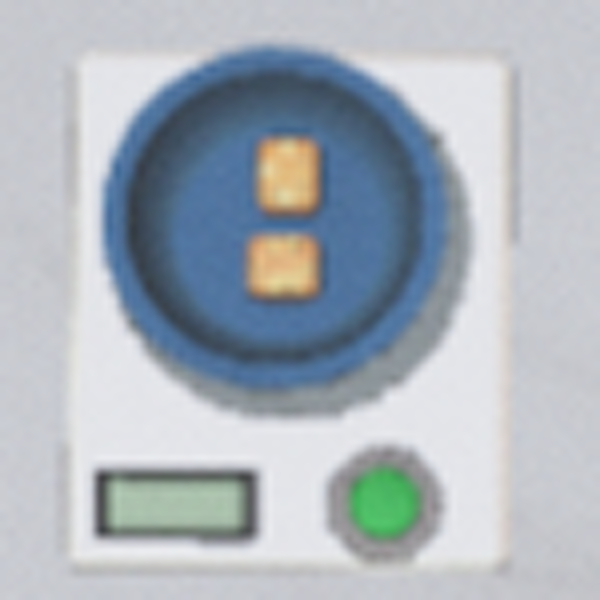

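Emit:
drive_tool(rows=[[[-0.09,-0.044,0.15,0,130],[-0.094,-0.044,0.25,0,130],[-0.094,-0.044,0.3,0,130],[-0.094,-0.044,0.3,0,130]]])

```text
time: 23.4
position: [0.4883, 0.3284, 0.0757]
tool_rot: [2.726, -1.558, -0.0]
ft_force: [0.7, -0.6, 0.3]
grip_width: 0.491
```

```bash
python3 - <<'E'
from h import *
w=get("wrist","q_w"); lumps(w,ymin=-1)
go((0.4895,0.329,0.028),-59.4)
E
```

```text
px (343.0, 256.7) p [0.4971 0.2516] rectc [497.9 252.4] size [37.2  5.2] long axis head 33.6
px (163.4, 257.7) p [0.4258 0.371 ] rectc [427.7 371.7] size [37.2  4.5] long axis head 27.3
px (251.5, 215.5) p [0.49   0.3295] rectc [489.8 329.5] size [24.2 20.3] long axis head 30.5
t 23.45 pos [0.4888 0.3292 0.0768] head -59.47 tilt [ 7.e-04 -4.e-04 -1.e+00] j7 -1.94 w 0.491 F [-1.   0.4  0.7]
spin options [np.float64(-0.0004), np.float64(0.9996)]
shift [np.float64(0.0017), np.float64(-0.0015), np.float64(0.1628)] mm 48.847067373849335
```

Emit:
drive_tool(rows=[[[0.002,-0.002,0.1,0,130],[0.002,-0.002,0.16,0,130],[0.002,-0.002,0.16,0,130],[0.002,-0.002,0.16,0,255],[0.002,-0.002,0.16,0,255],[0.002,-0.002,0.16,0,255],[0.002,-0.002,0.16,0,255],[0.002,-0.002,0,0,255],[0.002,-0.002,-0.2,0,255],[0.002,-0.002,-0.22,0,255]]])

```text
time: 24.7
position: [0.4908, 0.3323, 0.1471]
tool_rot: [-2.723, 1.552, -0.007]
ft_force: [0.8, 0.5, -0.1]
grip_width: 0.245
```

```bash
python3 - <<'E'
from h import *
go((0.521,0.031,0.14),0)
w=get("wrist","r_w")
E
```

```text
t 24.7 pos [0.4908 0.3323 0.1471] head -59.35 tilt [ 0.0074  0.0041 -1.    ] j7 -1.89 w 0.245 F [ 0.8  0.5 -0.1]
spin options [np.float64(-0.3297), np.float64(0.6703)]
shift [np.float64(0.9153), np.float64(0.4257), np.float64(0.0204)] mm 302.8854157195001
```

View pics/r_w.png

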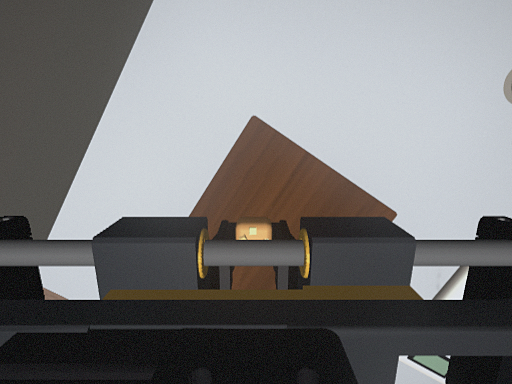

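Emit:
drive_tool(rows=[[[0.18,0.08,0,-0.055,255],[0.36,0.17,0,-0.11,255],[0.54,0.25,0,-0.165,255],[0.7,0.33,0,-0.22,255],[0.84,0.39,0,-0.27,255],[0.91,0.425,0,-0.33,255],[0.91,0.425,0,-0.33,255],[0.91,0.425,0,-0.33,255]]])

```text
time: 25.75
position: [0.5174, 0.0312, 0.1414]
tool_rot: [-3.141, 0.0, 0.002]
ft_force: [0.3, -0.2, -0.4]
grip_width: 0.248
```

```bash
python3 - <<'E'
from h import *
go((0.521,0.031,0.080),0)
w=get("wrist","s_w")
E
```

```text
t 25.75 pos [0.5174 0.0312 0.1414] head -0.01 tilt [-1.6e-03  9.0e-04 -1.0e+00] j7 -0.25 w 0.248 F [ 0.3 -0.2 -0.4]
spin options [np.float64(-0.0), np.float64(1.0)]
shift [np.float64(0.0124), np.float64(0.0007), np.float64(0.2048)] mm 61.554092234039985
```

View pics/s_w.png

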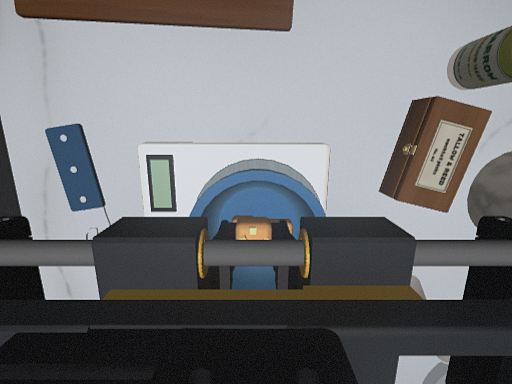

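Emit:
drive_tool(rows=[[[0.01,0,0.1,0,255],[0.01,0,0.2,0,255],[0.01,0,0.205,0,255],[0.01,0,0.205,0,170],[0.01,0,0.205,0,170],[0.01,0,0.205,0,170],[0.01,0,0.1,0,170],[0.01,0,-0.1,0,170],[-0.05,-0.2,-0.1,-0.05,130],[-0.15,-0.4,-0.1,-0.1,130],[-0.25,-0.6,-0.1,-0.155,130],[-0.4,-0.8,-0.1,-0.155,130],[-0.45,-0.9,-0.1,-0.155,130],[-0.45,-0.9,-0.1,-0.155,130]]])

```text
time: 27.55
position: [0.3799, 0.3045, 0.1732]
tool_rot: [-3.044, -0.772, -0.002]
ft_force: [-0.1, -0.4, 0.1]
grip_width: 0.492
```

```bash
python3 - <<'E'
from h import *
w=get("wrist","t_w"); lumps(w,ymin=-1)
go((0.371,0.322,0.08),28)
t=get("top"); crop(t,205,145,280,220,8,"t_t")
E
```

```text
px (342.9, 255.2) p [0.5076 0.2851] rectc [506.1 286.1] size [ 8.7 59.6] long axis head 123.9
px (163.8, 254.7) p [0.325  0.1872] rectc [325.3 188.4] size [ 8.1 59.4] long axis head 114.1
px (253.4, 170.8) p [0.3697 0.3223] rectc [369.9 322.1] size [24.8 21.6] long axis head 28.4
t 27.6 pos [0.3819 0.3018 0.1729] head 28.22 tilt [ 1.3e-03 -1.0e-04 -1.0e+00] j7 -0.32 w 0.487 F [ 0.3 -0.5 -0.4]
spin options [np.float64(0.0012), np.float64(-0.9988)]
shift [np.float64(-0.0005), np.float64(-0.0766), np.float64(0.3095)] mm 95.66208901835081
```

View pics/t_t.png

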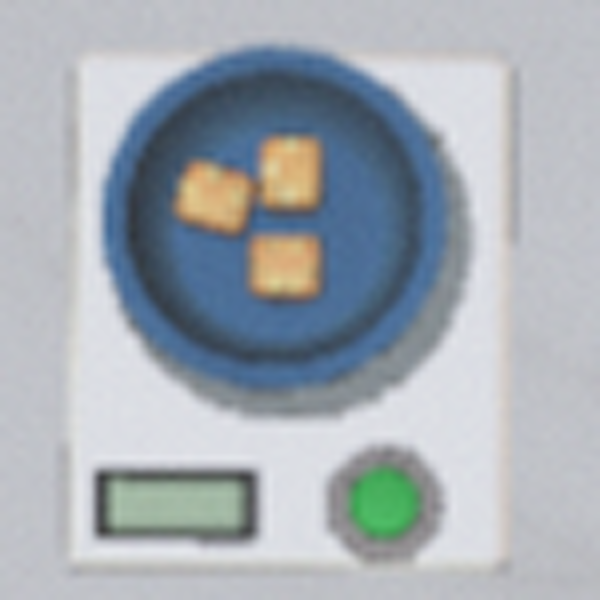

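View pics/t_w.png

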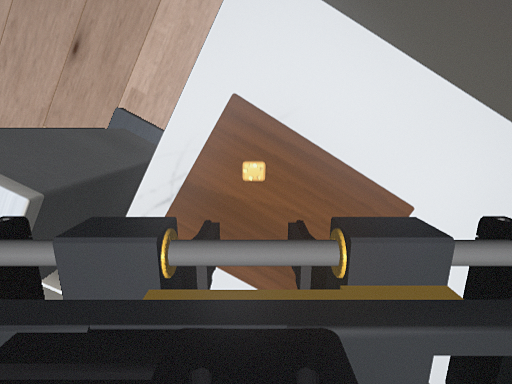

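Emit:
drive_tool(rows=[[[0,-0.07,0.15,0,130],[0,-0.077,0.25,0,130],[0,-0.077,0.32,0,130],[0,-0.077,0.32,0,130]]])

```text
time: 28.15
position: [0.3723, 0.3182, 0.0749]
tool_rot: [3.048, 0.754, -0.006]
ft_force: [-0.1, 0.1, 0.6]
grip_width: 0.488
```

```bash
python3 - <<'E'
from h import *
w=get("wrist"); lumps(w,ymin=-1)
go((0.370,0.3225,0.028),28)
E
```

```text
px (343.0, 255.3) p [0.4463 0.3232] rectc [445.6 323.7] size [ 5.4 38.7] long axis head 122.1
px (163.7, 255.2) p [0.3244 0.2589] rectc [324.5 259.7] size [ 5.  38.7] long axis head 112.2
px (254.3, 209.9) p [0.3691 0.3236] rectc [369.1 323.8] size [24.5 22.3] long axis head 27.8
t 28.2 pos [0.3729 0.3191 0.0761] head 27.8 tilt [-1.1e-03 -8.0e-04 -1.0e+00] j7 -0.54 w 0.492 F [ 0.  -0.2 -0.2]
spin options [np.float64(-0.0011), np.float64(0.9989)]
shift [np.float64(-0.0032), np.float64(-0.0145), np.float64(0.1602)] mm 48.27948285132698
```

Emit:
drive_tool(rows=[[[-0.003,-0.015,0.1,0,130],[-0.003,-0.015,0.158,0,130],[-0.003,-0.015,0.158,0,130],[-0.003,-0.015,0.158,0,255],[-0.003,-0.015,0.158,0,255],[-0.003,-0.015,0.158,0,255],[-0.003,-0.015,0.158,0,255],[-0.003,-0.015,0,0,255],[-0.003,-0.015,-0.2,0,255],[-0.003,-0.015,-0.22,0,255]]])

```text
time: 29.45
position: [0.371, 0.326, 0.1459]
tool_rot: [-3.048, -0.758, -0.011]
ft_force: [1.1, 0.3, -0.2]
grip_width: 0.298
```

```bash
python3 - <<'E'
from h import *
go((0.521,-0.020,0.14),0)
w=get("wrist","u_w")
E
```

```text
t 29.45 pos [0.371  0.326  0.1459] head 27.93 tilt [ 0.0062  0.0028 -1.    ] j7 -0.45 w 0.298 F [ 1.1  0.3 -0.2]
spin options [np.float64(0.1552), np.float64(-0.8448)]
shift [np.float64(-0.0987), np.float64(1.2531), np.float64(0.0195)] mm 377.1412918015226
```

View pics/u_w.png

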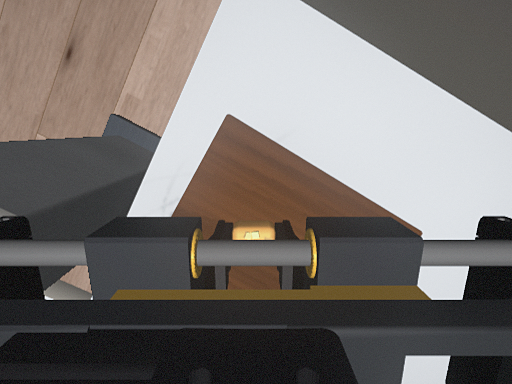

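Emit:
drive_tool(rows=[[[-0.02,0.2,0,0.05,255],[-0.04,0.4,0,0.1,255],[-0.06,0.6,0,0.155,255],[-0.08,0.8,0,0.155,255],[-0.08,0.98,0,0.155,255],[-0.08,0.98,0,0.155,255]]])

```text
time: 30.25
position: [0.486, 0.0479, 0.1404]
tool_rot: [-3.141, 0.012, 0.005]
ft_force: [0.2, 0.7, 0.3]
grip_width: 0.297
```

```bash
python3 - <<'E'
from h import *
go((0.521,-0.020,0.14),0)
E
```

```text
t 30.25 pos [0.486  0.0479 0.1404] head -0.44 tilt [-3.e-03  1.e-04 -1.e+00] j7 -0.26 w 0.297 F [0.2 0.7 0.3]
spin options [np.float64(-0.0025), np.float64(0.9975)]
shift [np.float64(0.1183), np.float64(0.2254), np.float64(0.0009)] mm 76.36760495469815
```

Emit:
drive_tool(rows=[[[0.08,0.15,0,0,255],[0.117,0.216,0,0,255],[0.117,0.216,0,0,255],[0.117,0.216,0,0,255]]])

```text
time: 30.75
position: [0.52, -0.0096, 0.1419]
tool_rot: [-3.141, -0.005, 0.002]
ft_force: [-0.1, 0.2, -0.7]
grip_width: 0.294
```

```bash
python3 - <<'E'
from h import *
go((0.521,-0.019,0.080),0)
E
```

```text
t 30.75 pos [ 0.52   -0.0096  0.1419] head 0.18 tilt [-0.0014  0.001  -1.    ] j7 -0.18 w 0.294 F [-0.1  0.2 -0.7]
spin options [np.float64(0.001), np.float64(-0.999)]
shift [np.float64(0.0035), np.float64(0.0316), np.float64(0.2061)] mm 62.57276930530504
```

Emit:
drive_tool(rows=[[[0.002,0.015,0.02,0,255],[0.002,0.015,0.12,0,255],[0.002,0.015,0.2,0,255],[0.002,0.015,0.205,0,255],[0.002,0.015,0.205,0,165],[0.002,0.015,0.205,0,165],[0.002,0.015,0.205,0,165],[0.002,0.015,0.1,0,165],[0.002,0.015,-0.1,0,165],[0,0.2,-0.3,0,130],[-0.1,0.4,-0.35,0,130],[-0.2,0.45,-0.35,0,130],[-0.2,0.45,-0.35,0,130]]])

```text
time: 32.38
position: [0.459, -0.1509, 0.2484]
tool_rot: [3.138, -0.012, 0.0]
ft_force: [0.5, 0.4, 0.5]
grip_width: 0.492
```

```bash
python3 - <<'E'
from h import *
go((0.403,-0.19,0.23),0)
w=get("wrist","v_w")
t=get("top"); crop(t,80,145,420,260,2.35,"v_t"); crop(t,205,145,280,220,7,"v_t2")
s=get("side"); crop(s,240,130,320,210,7,"v_s")
E
```

```text
t 32.375 pos [ 0.459  -0.1509  0.2484] head -0.43 tilt [ 2.e-04 -4.e-03 -1.e+00] j7 0.28 w 0.492 F [0.5 0.4 0.5]
spin options [np.float64(-0.0024), np.float64(0.9976)]
shift [np.float64(-0.1858), np.float64(0.1315), np.float64(0.0618)] mm 70.75600503481344
```

View pics/v_t.png

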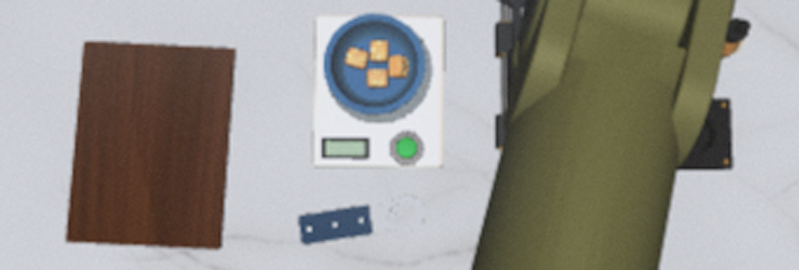

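View pics/v_t2.png

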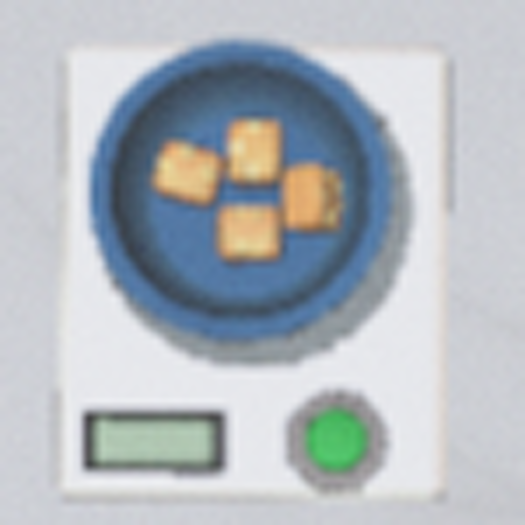

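View pics/v_w.png

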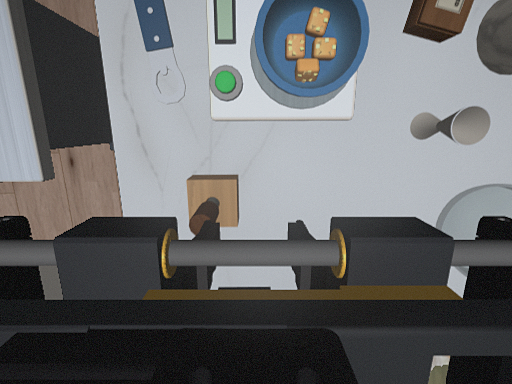

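View pics/v_s.png

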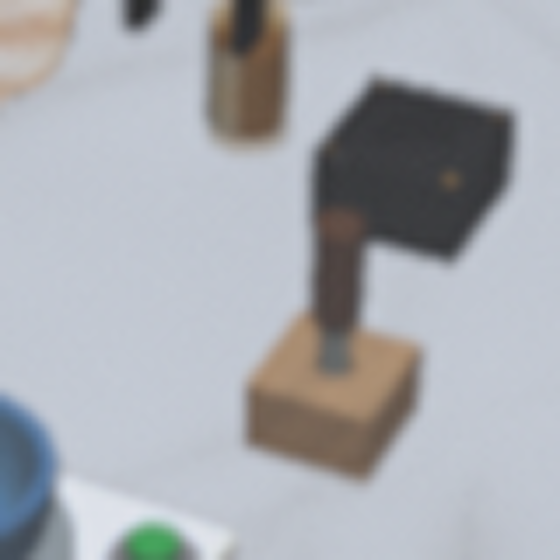

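```bash
python3 - <<'E'
from h import *
t=get("top"); s=get("side"); w=get("wrist")
print("tri top", tri([(t,312.6,213.6),(s,289,161.7)]))
print(onz(t,312.6,213.6,0.124), onz(s,289,161.7,0.124))
# rod at block top: side crop (335,372)
print("rod/block top", onz(s,240+335/7,130+370/7,0.04))
crop(w,170,160,260,240,8,"w_w")
E
```

```text
tri top [ 0.40339578 -0.1880918   0.12048229]
[ 0.40459292 -0.18692151  0.124     ] [ 0.40016218 -0.18418632  0.124     ]
rod/block top [ 0.39841101 -0.17799055  0.04      ]
```

View pics/w_w.png

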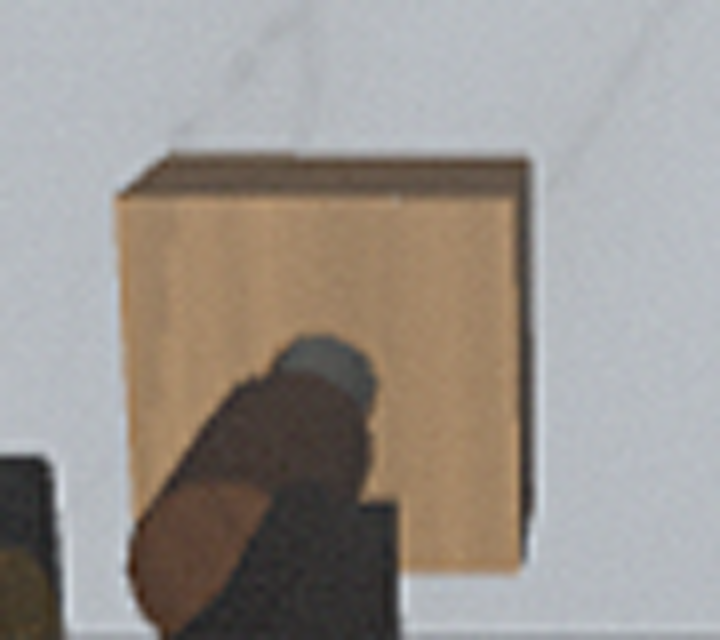

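Emit:
drive_tool(rows=[[[-0.1,0.06,0,0,60],[-0.185,0.114,0,0,60],[-0.185,0.114,0,0,60],[-0.185,0.114,0.1,0,60],[-0.185,0.114,0.25,0,60],[-0.185,0.114,0.25,0,60],[-0.185,0.114,0.25,0,60]]])

```text
time: 33.55
position: [0.407, -0.1805, 0.1736]
tool_rot: [3.142, 0.004, 0.002]
ft_force: [0.6, -0.1, 0.5]
grip_width: 0.766
```

```bash
python3 - <<'E'
from h import *
go((0.4035,-0.185,0.105),0)
w=get("wrist","x_w"); s=get("side"); crop(s,220,90,320,210,6,"x_s")
E
```

```text
t 33.55 pos [ 0.407  -0.1805  0.1736] head 0.14 tilt [ 0.0016 -0.     -1.    ] j7 0.42 w 0.766 F [ 0.6 -0.1  0.5]
spin options [np.float64(0.0008), np.float64(-0.9992)]
shift [np.float64(-0.0119), np.float64(0.015), np.float64(0.2287)] mm 68.85769563837458
```

View pics/x_w.png

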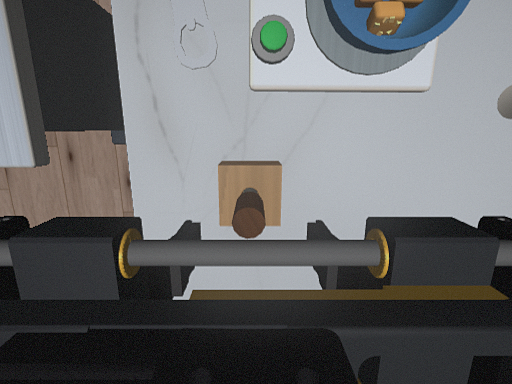

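View pics/x_s.png

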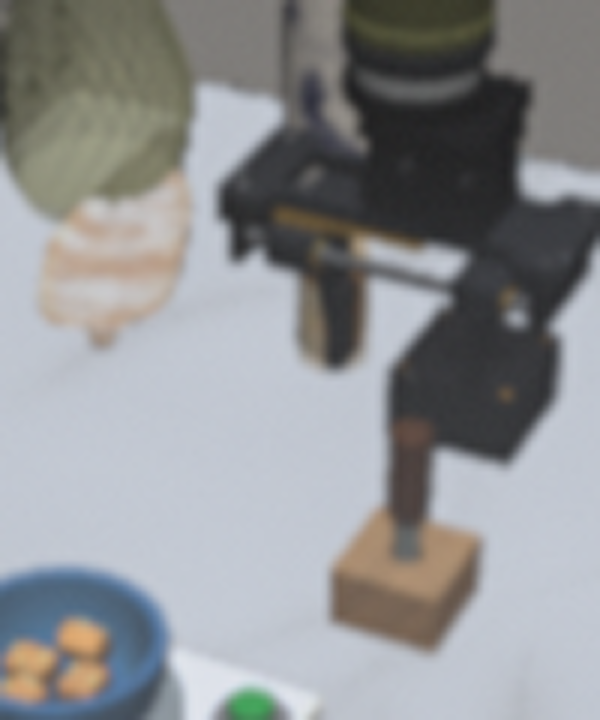

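```bash
python3 - <<'E'
from h import *
w=get("wrist")
crop(w,200,140,300,240,6,"y_w")
print("top",onz(w,249,222,0.124),"block",onz(w,250.5,193,0.04))
print([proj(w,(x,y,0.04)).round(1) for x,y in ((.4034+.033,-.1834-.033),(.4034-.033,-.1834+.033))])
E
```

```text
top [ 0.40378681 -0.18569674  0.124     ] block [ 0.40427438 -0.18301764  0.04      ]
[array([280.3, 223.1]), array([217.3, 161.9])]
```

View pics/y_w.png

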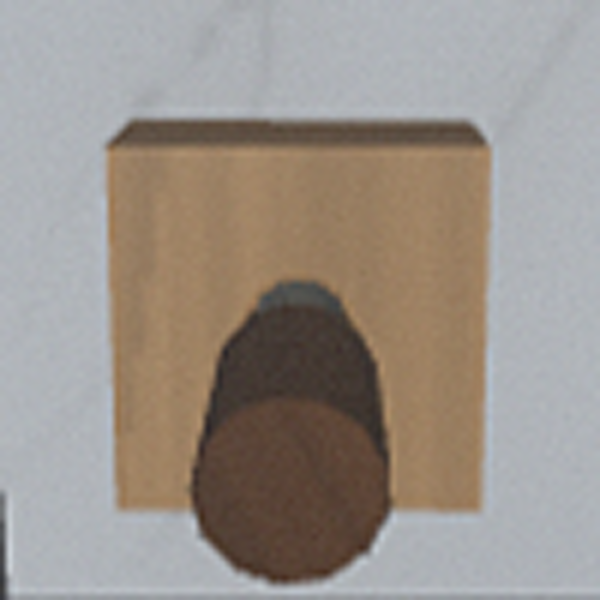

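Emit:
drive_tool(rows=[[[-0.012,0.012,0.08,0,60],[-0.012,0.012,0.16,0,60],[-0.012,0.012,0.22,0,60],[-0.012,0.012,0.22,0,60],[-0.012,0.012,0.22,0,60]]], grip_force=40)

```text
time: 34.33
position: [0.4029, -0.1851, 0.1076]
tool_rot: [3.14, 0.001, 0.003]
ft_force: [0.6, 0.0, 0.3]
grip_width: 0.764
```

```bash
python3 - <<'E'
from h import *
go((0.4035,-0.185,0.105),0)
E
```

```text
t 34.325 pos [ 0.4029 -0.1851  0.1076] head 0.03 tilt [ 0.0017 -0.0012 -1.    ] j7 0.36 w 0.764 F [0.6 0.  0.3]
spin options [np.float64(0.0002), np.float64(-0.9998)]
shift [np.float64(0.0021), np.float64(-0.0002), np.float64(0.0087)] mm 2.689393979358819
```

Close, then lift straight up.

Emit:
drive_tool(rows=[[[0.002,0,0.01,0,255],[0.002,0,0.01,0,255],[0.002,0,0.01,0,255],[0.002,0,0.01,0,255],[0.002,0,0.01,0,255],[0.002,0,0.01,0,255]]])

```text
time: 35.08
position: [0.4027, -0.1846, 0.1034]
tool_rot: [3.141, 0.001, 0.0]
ft_force: [0.0, -0.5, 0.9]
grip_width: 0.286
```

Emit:
drive_tool(rows=[[[0,0,-0.05,0,255],[0,0,-0.12,0,255],[0,0,-0.2,0,255],[0,0,-0.26,0,255],[0,0,-0.26,0,255],[0,0,-0.26,0,255]]])

```text
time: 35.83
position: [0.4022, -0.1844, 0.181]
tool_rot: [-3.142, -0.001, 0.001]
ft_force: [-0.0, -0.4, -1.2]
grip_width: 0.287
```

```bash
python3 - <<'E'
from h import *
go((0.443,-0.378,0.185),0)
w=get("wrist","z_w"); s=get("side"); crop(s,220,90,320,210,6,"z_s")
E
```

```text
t 35.825 pos [ 0.4022 -0.1844  0.181 ] head 0.04 tilt [-7.e-04  1.e-04 -1.e+00] j7 0.44 w 0.287 F [-0.  -0.4 -1.2]
spin options [np.float64(0.0002), np.float64(-0.9998)]
shift [np.float64(0.1357), np.float64(0.6453), np.float64(-0.0134)] mm 197.85999554370423
```

View pics/z_w.png

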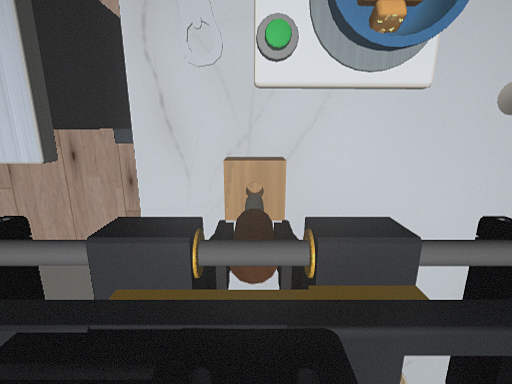

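View pics/z_s.png

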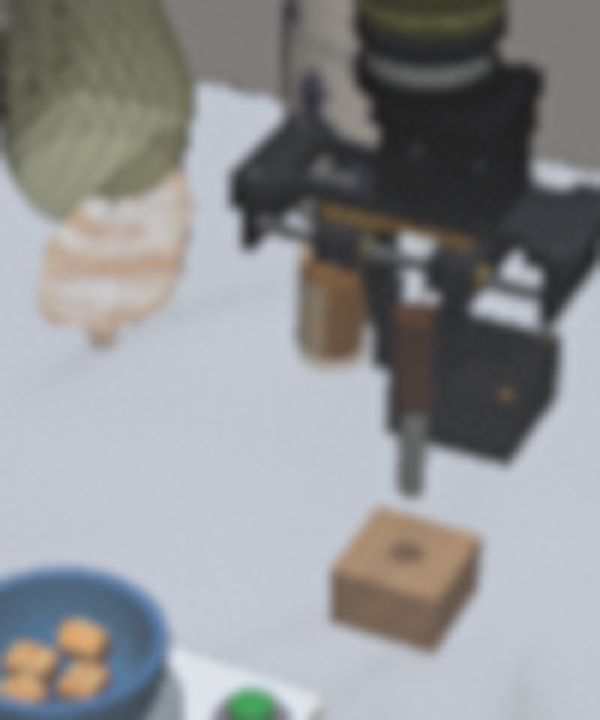

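```bash
python3 - <<'E'
from h import *
w=get("wrist"); s=get("side")
crop(w,215,150,295,250,6,"za_w")
print("foot w",onz(w,254,187,0.083))
# expected foot proj if straight
p=ctrl.get_state()["position"]; print(p, proj(w,p-[0,0,0.098]), proj(s,p-[0,0,0.098]))
print("side foot px",220+410/6,90+490/6)
E
```

```text
foot w [ 0.4022648  -0.17165608  0.083     ]
[ 0.40208746 -0.18430687  0.18062982] [253.79448344 200.3510375 ] [288.05119029 171.57825888]
side foot px 288.3333333333333 171.66666666666669
```

View pics/za_w.png

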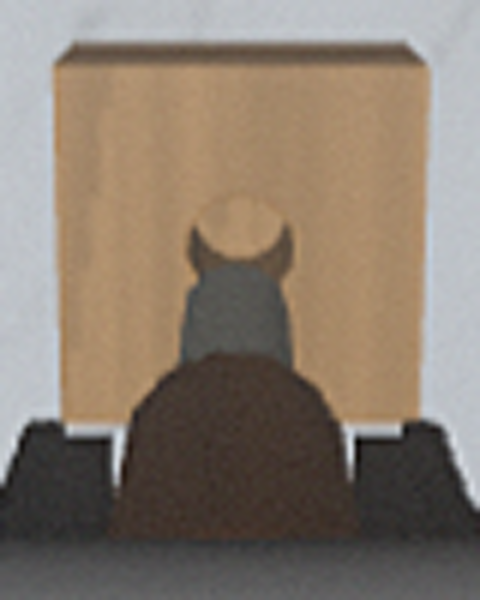

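```bash
python3 - <<'E'
from h import *
im=cv2.imread("pics/a_top.png").astype(float); im2=cv2.imread("pics/c_t.png")
a=im[184:218,356:396].mean(2); b=im2[184:218,356:396].mean(2)
a=np.clip((a-15)*6,0,255).astype(np.uint8)
cv2.imwrite("pics/ab.png",cv2.resize(a,None,fx=14,fy=14,interpolation=cv2.INTER_CUBIC))
d=get("top"); print(proj(d,(0.4428,-0.3778,0.048)),proj(d,(0.4428,-0.3778,0.028)))
print(np.round(im[194:212,364:386].mean(2)).astype(int))
E
```

```text
[376.00701313 201.44135131] [373.60087107 202.03031776]
[[48 48 50 45 45 45 47 45 45 43 42 41 38 40 39 44 43 46 46 47 47 43]
 [45 50 46 45 49 46 40 45 44 44 44 47 40 36 37 40 38 42 42 46 45 45]
 [45 48 45 45 47 44 43 44 50 46 47 44 46 46 43 38 42 38 42 43 43 46]
 [50 46 48 46 48 46 50 46 43 43 45 45 47 46 48 42 37 35 40 43 45 46]
 [44 45 49 48 44 44 46 43 46 46 45 44 44 46 44 47 44 39 38 40 45 44]
 [48 48 47 48 46 46 48 44 46 45 45 46 43 47 45 43 41 39 37 36 44 45]
 [42 44 47 47 46 44 44 40 41 38 36 40 42 48 44 46 43 41 36 35 41 44]
 [45 47 45 47 48 45 45 40 41 43 41 39 41 48 47 46 44 42 34 38 43 48]
 [43 46 49 47 45 46 45 50 46 44 37 40 41 44 42 44 48 42 40 38 41 45]
 [46 49 44 48 46 44 46 48 45 45 34 37 34 40 47 46 43 46 39 37 43 45]
 [48 46 43 46 47 49 41 45 44 44 39 36 41 46 44 46 44 41 35 39 41 45]
 [46 45 47 48 45 47 44 40 44 42 40 37 45 45 44 45 43 36 33 39 46 41]
 [48 50 47 46 46 47 46 46 45 42 44 43 45 49 48 44 42 41 40 41 44 46]
 [47 47 46 46 48 45 48 46 49 44 44 48 44 47 43 40 35 37 38 46 46 46]
 [48 49 48 49 48 48 46 41 44 44 45 47 46 44 40 39 40 42 45 48 48 44]
 [50 51 45 50 45 45 47 45 46 44 44 47 45 40 42 39 41 45 45 45 44 43]
 [48 49 48 46 46 47 46 51 46 48 40 44 46 46 44 44 44 48 49 46 45 46]
 [48 50 50 46 46 45 51 47 46 48 47 44 49 45 45 49 44 49 46 44 44 45]]
```

View pics/ab.png

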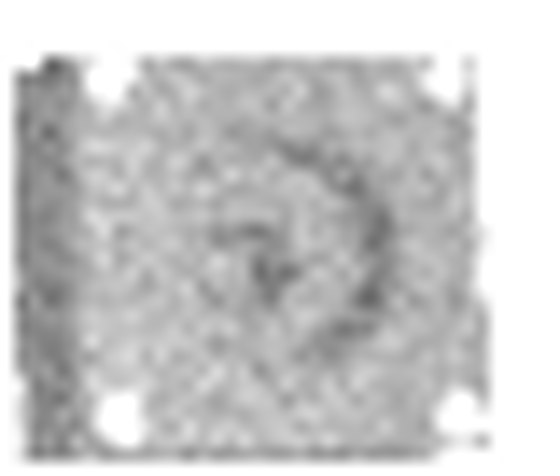

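Emit:
drive_tool(rows=[[[0.03,0.15,0,0,255],[0.06,0.3,0,0,255],[0.1,0.45,0,0,255],[0.135,0.6,0,0,255],[0.135,0.645,0,0,255],[0.135,0.645,0,0,255],[0.135,0.645,0,0,255],[0.135,0.645,0,0,255]]])

```text
time: 37.08
position: [0.4435, -0.3766, 0.1817]
tool_rot: [3.141, 0.004, -0.0]
ft_force: [-0.3, 0.8, -1.8]
grip_width: 0.286
```

```bash
python3 - <<'E'
from h import *
go((0.4428,-0.3778,0.13),0)
w=get("wrist","zb_w"); s=get("side"); crop(s,240,90,340,210,6,"zb_s")
for z in (0.048,0.028): print(proj(w,(0.4428,-0.3778,z)),[proj(w,(0.4428+dx,-0.3778+dy,z)).round(0) for dx in(-.042,.042) for dy in (-.042,.042)])
E
```

```text
t 37.075 pos [ 0.4435 -0.3766  0.1817] head 0.15 tilt [-1.e-04 -5.e-04 -1.e+00] j7 0.52 w 0.286 F [-0.3  0.8 -1.8]
spin options [np.float64(0.0009), np.float64(-0.9991)]
shift [np.float64(-0.0022), np.float64(0.004), np.float64(0.1723)] mm 51.71166774449019
[252.87782295 192.61052341] [array([214., 230.]), array([211., 152.]), array([291., 230.]), array([294., 152.])]
[252.91542872 188.53278303] [array([217., 224.]), array([214., 150.]), array([289., 224.]), array([292., 151.])]
```

View pics/zb_w.png

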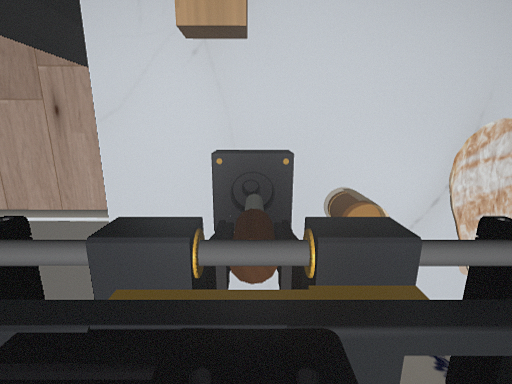

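View pics/zb_s.png

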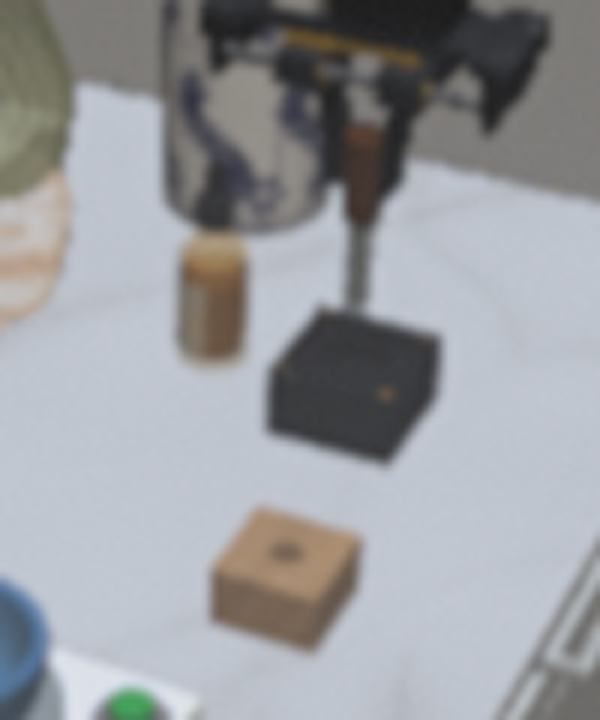

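```bash
python3 - <<'E'
from h import *
im=cv2.imread("pics/zb_w.png").astype(float)
a=im[145:235,205:300]; a=np.clip((a-20)*4,0,255).astype(np.uint8)
cv2.imwrite("pics/zc.png",cv2.resize(a,None,fx=6,fy=6,interpolation=cv2.INTER_CUBIC))
E
```

```text
(no output)
```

View pics/zc.png

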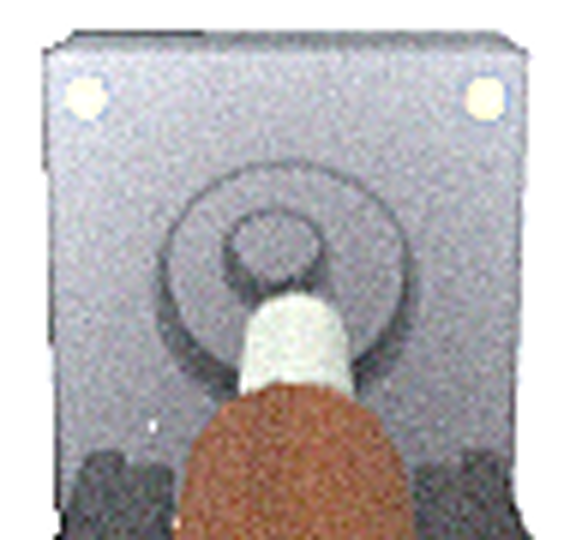

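```bash
python3 - <<'E'
from h import *
w=get("wrist")
print("bore",onz(w,205+276/6,145+257/6,0.028),"mouth",onz(w,205+284.5/6,145+280/6,0.048))
go((0.4428,-0.3778,0.13),0)
E
```

```text
bore [ 0.44055344 -0.37764528  0.028     ] mouth [ 0.44221044 -0.37742204  0.048     ]
t 37.225 pos [ 0.4433 -0.3774  0.1817] head 0.1 tilt [ 0.e+00 -7.e-04 -1.e+00] j7 0.52 w 0.287 F [ 0.4  0.5 -0.8]
spin options [np.float64(0.0006), np.float64(-0.9994)]
shift [np.float64(-0.0018), np.float64(0.0012), np.float64(0.1724)] mm 51.71706339275275
```

Emit:
drive_tool(rows=[[[-0.011,0.001,0.06,0,255],[-0.011,0.001,0.12,0,255],[-0.011,0.001,0.165,0,255],[-0.011,0.001,0.165,0,255],[-0.011,0.001,0.165,0,255],[-0.011,0.001,0.165,0,255]]])

```text
time: 37.98
position: [0.4404, -0.3787, 0.1325]
tool_rot: [3.141, 0.001, 0.001]
ft_force: [-0.2, -0.7, -2.0]
grip_width: 0.284
```

```bash
python3 - <<'E'
from h import *
go((0.440,-0.378,0.126),0)
w=get("wrist","zd_w")
im=cv2.imread("pics/zd_w.png").astype(float)
a=im[130:235,195:310]; a=np.clip((a-20)*4,0,255).astype(np.uint8)
cv2.imwrite("pics/zd.png",cv2.resize(a,None,fx=5,fy=5,interpolation=cv2.INTER_CUBIC))
E
```

```text
t 37.975 pos [ 0.4404 -0.3787  0.1325] head 0.04 tilt [ 9.e-04 -9.e-04 -1.e+00] j7 0.5 w 0.284 F [-0.2 -0.7 -2. ]
spin options [np.float64(0.0002), np.float64(-0.9998)]
shift [np.float64(-0.0012), np.float64(-0.0022), np.float64(0.0217)] mm 6.566453294609654
```

View pics/zd.png

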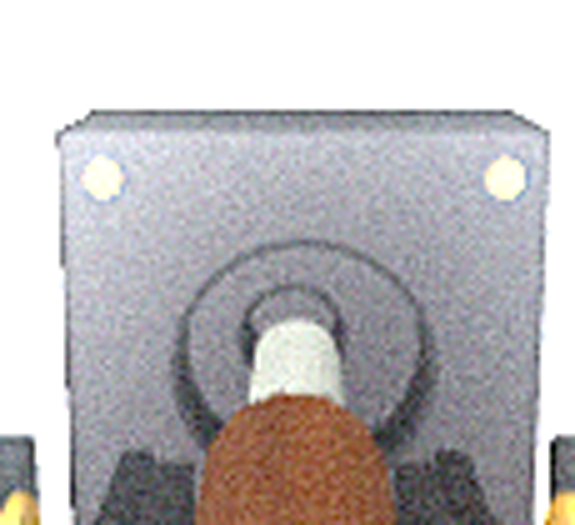

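Emit:
drive_tool(rows=[[[-0.001,-0.002,0.006,0,255],[-0.001,-0.002,0.012,0,255],[-0.001,-0.002,0.018,0,255],[-0.001,-0.002,0.024,0,255],[-0.001,-0.002,0.028,0,255],[-0.001,-0.002,0.028,0,255]]])

```text
time: 38.78
position: [0.4395, -0.3777, 0.1233]
tool_rot: [-3.141, -0.001, 0.0]
ft_force: [-0.2, -0.7, -1.0]
grip_width: 0.288
```

Emit:
drive_tool(rows=[[[0,0,0.008,0,255],[0,0,0.016,0,255],[0,0,0.024,0,255],[0,0,0.032,0,255],[0,0,0.032,0,255]]])

```text
time: 39.4
position: [0.4394, -0.3777, 0.1136]
tool_rot: [-3.141, -0.001, 0.0]
ft_force: [0.3, -0.2, -1.3]
grip_width: 0.286
```

In the bore. Expected home is TCP ≈ 0.102; keep going gently.

Emit:
drive_tool(rows=[[[0,0,0.008,0,255],[0,0,0.016,0,255],[0,0,0.024,0,255],[0,0,0.03,0,255],[0,0,0.03,0,255]]])

```text
time: 40.02
position: [0.4395, -0.3777, 0.1047]
tool_rot: [-3.141, -0.001, 0.0]
ft_force: [0.5, 0.7, -0.6]
grip_width: 0.288
```

Emit:
drive_tool(rows=[[[0,0,0.004,0,255],[0,0,0.008,0,255],[0,0,0.008,0,255]]])

```text
time: 40.4
position: [0.4396, -0.3777, 0.1024]
tool_rot: [3.142, 0.001, 0.0]
ft_force: [0.4, 0.2, -0.4]
grip_width: 0.288
```

Emit:
drive_tool(rows=[[[0,0,0.004,0,255],[0,0,0.008,0,255],[0,0,0.008,0,255]]])

```text
time: 40.78
position: [0.4401, -0.3784, 0.1023]
tool_rot: [3.14, 0.001, 0.001]
ft_force: [-2.8, 1.3, 10.8]
grip_width: 0.287
```

Emit:
drive_tool(rows=[[[0,0,-0.005,0,255],[0,0,-0.005,0,180],[0,0,-0.005,0,120],[0,0,-0.005,0,60],[0,0,-0.005,0,60],[0,0,-0.1,0,60],[0,0,-0.25,0,60],[0,0,-0.4,0,60],[0,-0.3,-0.4,0,60],[0,-0.5,-0.4,0,60],[0,-0.5,-0.4,0,60],[0,-0.5,-0.4,0,60]]])

```text
time: 42.28
position: [0.4398, -0.2265, 0.2203]
tool_rot: [3.14, 0.006, 0.0]
ft_force: [0.5, -0.5, -0.2]
grip_width: 0.765
```

```bash
python3 - <<'E'
from h import *
go((0.44,-0.378,0.126),0)
t=get("top"); crop(t,80,140,420,260,2.35,"ze_t"); crop(t,340,140,420,230,6,"ze_t2")
s=get("side"); crop(s,240,100,340,200,6,"ze_s")
for z in (0.124,0.134): print(z,proj(t,(0.4405,-0.378,z)),proj(s,(0.4405,-0.378,z)))
E
```

```text
t 42.275 pos [ 0.4398 -0.2265  0.2203] head 0.22 tilt [ 0.     -0.0019 -1.    ] j7 0.41 w 0.765 F [ 0.5 -0.5 -0.2]
spin options [np.float64(0.0012), np.float64(-0.9988)]
shift [np.float64(-0.0012), np.float64(0.5045), np.float64(0.3154)] mm 178.50011063837061
0.124 [386.23142739 199.85128246] [300.48731129 130.8755987 ]
0.134 [387.69201598 199.50398076] [300.63588335 128.49344522]
```

View pics/ze_t.png

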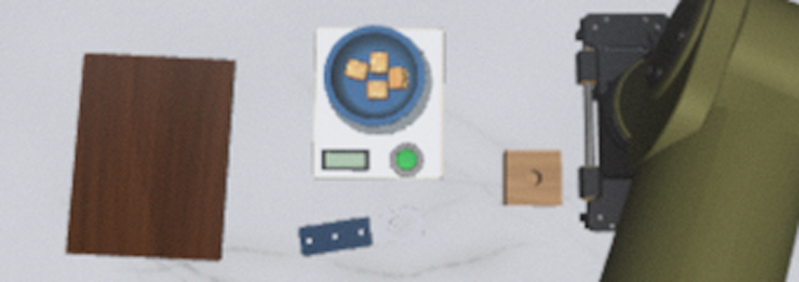

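View pics/ze_s.png

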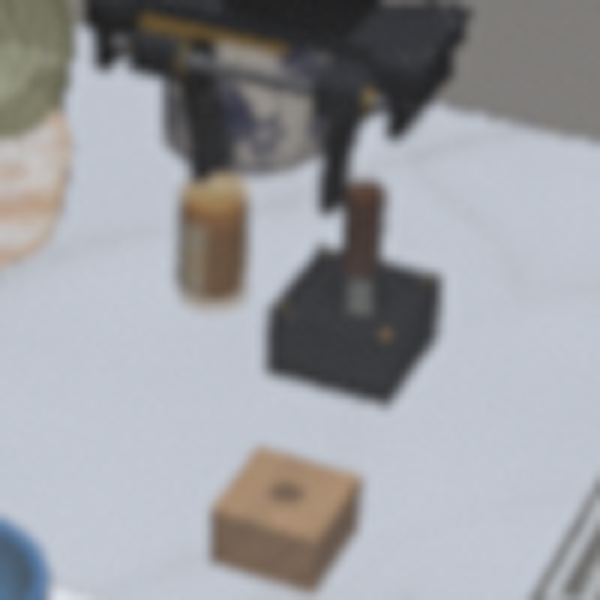

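```bash
python3 - <<'E'
from h import *
w=get("wrist","zf_w"); print(ctrl.get_state()["ft_force"]); print(ctrl.close_job())
E
```

```text
[-0.06088154 -0.56983451 -0.25487096]
the job is handed in; nothing more can be done
None
```

I handed the job in at about 42 s of the 210 s allowed; as far as my checks show, every part of it is done.

- **Bowl:** it stands upright on the scale's pan and I let go of it before pressing tare. The top view puts its centre about 3 mm from the pan's centre, which is near the limit of the camera calibration.
- **Tare:** I pressed twice. On the second, slow press the force rose from 2.2 to 3.7 N and then hit a hard stop at 21 N. That fits a button fully down on a 4 N spring, but I inferred it from force only; nothing shows the button's travel directly. The first press came down harder than I meant, reaching 44.5 N at the fingertips. The job's 40 N limit is for the arm and the gripper's body. By my height estimate the body stayed clear of the bowl.
- **Sugar lumps:** four were on the board, and I put all four in the bowl after the tare press. The last pictures show all four inside, one of them rolled onto its side, and the board empty. I saw no lump knocked aside.
- **Muddler:** the wrist camera showed the bore, so I didn't need a spiral sweep. The foot slid in without resistance and hit bottom at a tool height of 0.1023 m; I had expected about 0.102 m. After release, the side view shows it upright with its top at about 124 mm, which is fully home.
- **Bottle and arm:** the arm never went near the amber bottle, and it still stands in the last side view. At hand-in the jaws were open, clear of everything, and the wrist force was under 1 N.

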